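Pack the travelling enrolment kit's devices into their foam tray

ROBOT

A 7-joint arm with a two-finger parallel gripper is mounted at the origin on the work surface. World frame = base frame: x ahead of the robot, y to its left, z up, the work surface at z = 0. Lengths are in m, angles in rad, forces in N, time in s.
With the tool pointing down it reaches from about 0.425 to 0.875 m from the base axis. Payload 4.7 kg.
Tool frame: the origin (TCP) lies at the very end of the fingers, on their centre line; the grasp point (between the pads) lies bot.grip_depth behind it (bot.grip_depth is the distance from the TCP to the grasp point, in m); z points along the fingers, y is the line along which they close (so a half turn about z gives the same grasp; the last joint's range is limited). The gripper opens to 85 mm and grips with 20 to 120 N. Pads are 22 mm wide; open, the fingers measure 114 mm over their backs; the gripper's body (76 mm by 85 mm) begins 54 mm behind the grasp point. The pads swing forward as they close: fully open they stand 13 mm farther back than shut.
Start: joints at [-1.269, 0.321, -0.07, 1.45, 0.023, 1.371, -0.057], TCP at [0.185, 0.623, 0.198] pointing down, gripper open.
Joint ranges: [-2.86, 2.86], [-0.3, 2.09], [-1.38, 1.24], [0.06, 2.45], [-1.56, 4.7], [0.09, 2.05], [-2.69, 2.69]. Speed limits (rad/s): [2.57, 2.57, 3.14, 3.14, 3.14, 3.14, 3.14].

INTERFACE

Orientations are given as a unit quaternion [x, y, z, w].
In Python, from rig import bot, imaging gives the robot as it stands. The module is installed in compiled form; this text tells all that it offers.
- The arm moves only by the tool jog_arm, never from a script. Its argument "moves" is a list of rows, each an object with "offset": the shift along the tool's x, y, z in units of 0.1 m (1.0 is 0.1 m), a list of three; "dr": the turn, a rotation vector about the tool's x, y, z in units of 45 degrees (1.0 is 45 degrees), a list of three. A call has 1 to 20 rows; each row is the pose to reach, as a shift and turn from the pose commanded when the call began, along the tool's axes at that moment; what a row does not reach only later rows make up. A row lasts 1/8 s, in which the tool goes at most 62.5 mm and 10.7 degrees, less where a joint would pass 70% of its speed; a pose out of reach is approached as far as the arm can. A call with a number of a shift or a turn outside -1 to 1 is refused whole. A call with a gripper value outside its range is refused whole. "fingers" is the closure, from 0 (fully open) to 1 (shut), set as the call begins (left out, the last holds). The fingers move at their own pace and stop on an object; "grip_force" is the grip in N (left out, the last holds). Time passes only in rows, so rows that repeat a pose let the fingers close. It gives the time, the measured TCP pose, the force, the opening and the grip force at its end, in the units of the state.
- bot.state(): the state, without advancing time (a new reading comes with each control period).
- imaging.get_image(name): name is "side" or "top"; returns a dict with "frame" (420x560x3 uint8, blue, green, red), "range_z" (420x560 float32, m along the optical axis (not along the pixel's ray), 0 where there is no reading), "camera_matrix" (3x3 intrinsics, pixels), "k1" (the pictures are not rectified: a ray, as slopes to the right and down, at radius r is drawn at 1 + k1 r^2 times it, then the intrinsics apply), "rvec" (rotation vector, rad) and "tvec" (3), from world to camera coordinates, as OpenCV has them. Camera axes: x right, y down, z forward; pixel columns grow to the right and rows downward; lengths in m; the calibration is good to about 2 mm. A picture is of the moment at which its call begins.
- bot.finish_job(): hands the job in; it is judged then, once.
The state is a dict: "t": time; "joint_positions": joint angles; "joint_vel": joint speeds; "effort": joint torques, N m; "tool_pos": TCP position; "eef_rot": TCP orientation; "contact_force": force on the tool from outside, world axes, zero at the start; "torque": the same for the moment, N m; "opening": finger opening in m; "finger_force": force on a finger pad.
Only numpy, scipy, OpenCV 4.12 (cv2) and the standard library are available. Lean on these libraries where they do the work, as an engineer would, in place of code of your own. Each camera call takes 0.05 s, during which the arm holds its last target. There are 200 camera calls.

TASK

Pack the travelling enrolment kit: set the iris camera, the finger reader, the round code reader and the square seal stamp upright and fully down in the foam tray, each in the cut-out of its own outline, lowering each one in rather than dropping or ramming it. The oblong address stamp and the paper-clip pot look much like two of them but belong to the office: leave them standing where they are.

Things in the scene. Friction and masses are not known exactly. Their poses are not given: they have to be found in the camera images.
- iris_mid (a point): iris camera: grey bar, 32 mm along x, 96 mm along y, 50 mm high, flat upright sides, edges rounded 6 mm; two round black eyecups with lenses on its -x face near the ends (25 to 50 mm from the middle, standing out 3 mm). About 0.24 kg. This point is its centre, half-way up; z is up. It stands on the desk, its x axis within 1.2 rad of the world's x. 
- reader_mid (a point): single-finger fingerprint reader: white block, 46 mm along x, 72 mm along y, 52 mm high at its +y end; the top slopes down to about 39 mm at the -y end and carries a black panel with a green glass window. Flat upright sides. About 0.20 kg. This point is its centre, half-way up; z is up. It stands on the desk, its x axis within 1.2 rad of the world's x. 
- drum_mid (a point): round code reader: closed black drum, 54 mm in diameter, 55 mm high (upright sides up to 48 mm, then bevelled), with a flat top plate and a small rectangular glass window. About 0.18 kg. This point is its centre, half-way up; z is up. It stands on the desk, its x axis within 1.2 rad of the world's x. 
- seal_mid (a point): square seal stamp (self-inking): 42 mm by 42 mm, 72 mm high; a black pressing cap from 32 mm up over a slightly narrower grey body on a clear skirt, white square on top. About 0.11 kg. The cap is fixed, it does not travel. This point is its centre, half-way up; z is up. It stands on the desk, its x axis within 1.2 rad of the world's x. 
- address_mid (a point): oblong address stamp (self-inking), NOT of the kit: same make as the seal stamp but 34 mm along x, 70 mm along y, 70 mm high. About 0.11 kg. This point is its centre, half-way up; z is up. It stands on the desk, its x axis within 1.2 rad of the world's x. 
- clips_mid (a point): paper-clip pot, NOT of the kit: black, 54 mm in diameter, 50 mm high, like the round code reader but open at the top with steel paper clips in it. About 0.12 kg. This point is its centre, half-way up; z is up. It stands on the desk, its x axis within 1.2 rad of the world's x. Other office things, up to 85 mm high, stand among these.
- pocket_long (a point): centre of a pocket's floor, 20 mm above the desk (foam top 14 mm, tray rim 15 mm above it), in one of four fixed foam blocks, 92 mm along x by 126 mm along y, lying two by two with parallel axes in the fixed black tray; tray place and heading, and which block lies where, vary. Pocket for the iris camera: slot 48 mm along x, 112 mm along y, 14 mm deep, blue floor.
- pocket_oblong (a point): centre of a pocket's floor, 20 mm above the desk (foam top 14 mm, tray rim 15 mm above it), in one of four fixed foam blocks, 92 mm along x by 126 mm along y, lying two by two with parallel axes in the fixed black tray; tray place and heading, and which block lies where, vary. Pocket for the finger reader: 62 mm along x, 88 mm along y, 14 mm deep, blue floor.
- pocket_square (a point): centre of a pocket's floor, 20 mm above the desk (foam top 14 mm, tray rim 15 mm above it), in one of four fixed foam blocks, 92 mm along x by 126 mm along y, lying two by two with parallel axes in the fixed black tray; tray place and heading, and which block lies where, vary. Pocket for the seal stamp: 58 mm by 58 mm, 14 mm deep, blue floor.
- pocket_round (a point): centre of a pocket's floor, 20 mm above the desk (foam top 14 mm, tray rim 15 mm above it), in one of four fixed foam blocks, 92 mm along x by 126 mm along y, lying two by two with parallel axes in the fixed black tray; tray place and heading, and which block lies where, vary. Pocket for the round code reader: round, 70 mm in diameter, 14 mm deep, blue floor.
Mind the look-alikes: they are no part of the job. Leave any pink or purple look-alike of the part that bears iris_mid alone. What is shaped like the part that bears reader_mid but red is not meant.

How it is judged:
At the end, for the whole second after the job is handed in: each of the four kit devices stands upright (within 0.12 rad) on the floor of its own pocket (centre within 15 mm of the pocket's centre, no more than 5 mm above its seat), released and at rest; the address stamp and the clip pot stand upright within 30 mm of where they were (horizontal distance between iris_mid and pocket_long below 0.015 m and z of iris_mid in the frame of pocket_long below 0.03 m and angle between each of iris_mid, reader_mid, drum_mid, seal_mid, address_mid, clips_mid's own z axis and vertical below 0.12 rad and linear speed of each of iris, reader, drum, seal below 0.02 m/s and horizontal distance between reader_mid and pocket_oblong below 0.015 m and z of reader_mid in the frame of pocket_oblong below 0.031 m and horizontal distance between drum_mid and pocket_round below 0.015 m and z of drum_mid in the frame of pocket_round below 0.0325 m and horizontal distance between seal_mid and pocket_square below 0.015 m and z of seal_mid in the frame of pocket_square below 0.041 m and distance of each of address_mid, clips_mid from where it was at the start of the episode below 0.03 m); the robot touches nothing.
It fails at once if the address stamp or the paper-clip pot is moved more than 30 mm from its place (distance of any of address_mid, clips_mid from where it was at the start of the episode above 0.03 m).
It fails at once if a device is rammed into its pocket (over 60 N) (contact force between iris and foam_long above 60 N or contact force between reader and foam_oblong above 60 N or contact force between drum and foam_round above 60 N or contact force between seal and foam_square above 60 N).
It fails at once if a kit device is dropped: it falls at over 0.6 m/s (some 18 mm) with no finger on it ((contact force between the fingers and iris below 0.1 N and linear speed of iris above 0.6 m/s) or (contact force between the fingers and reader below 0.1 N and linear speed of reader above 0.6 m/s) or (contact force between the fingers and drum below 0.1 N and linear speed of drum above 0.6 m/s) or (contact force between the fingers and seal below 0.1 N and linear speed of seal above 0.6 m/s)).
It also fails if it takes over 112 s, if anything falls off the work surface, if the arm or the gripper's body presses on something with over 40 N, if the wrist force passes 120 N, or if a joint passes its speed limit or range.

## Working session

There is one attempt and no reset: what is moved stays moved. The work goes in short steps, Python scripts to look and compute and a tool call to move; the robot and the scene stay as the last step left them, time stands still between calls to the robot, and variables do not carry over. Pictures are saved under pics/ and viewed, at most 14 in all, crops included, and the job is handed in when it is done.

Besides the shell and the picture viewer there is one more tool, called after ">>>" by a JSON object that holds its "method" and its "body". jog_arm: Moves the arm, as the interface text tells. Its arguments: {"type":"object","properties":{"moves":{"type":"array","items":{"type":"object","properties":{"offset":{"type":"array","items":{"type":"number"}},"dr":{"type":"array","items":{"type":"number"}}}}},"fingers":{"type":"number"},"grip_force":{"type":"number"}},"required":["moves"]}

```bash
mkdir -p pics; cat > h.py <<'E'
import numpy as np, cv2
from rig import bot, imaging
from scipy.spatial.transform import Rotation as R
def snap(name):
    d=imaging.get_image(name)
    return d
def cloud(d):
    z=d["range_z"]; K=np.array(d["camera_matrix"]); h,w=z.shape
    u,v=np.meshgrid(np.arange(w),np.arange(h))
    xd=(u-K[0,2])/K[0,0]; yd=(v-K[1,2])/K[1,1]
    x,y=xd.copy(),yd.copy()
    for _ in range(10):
        s=1+d["k1"]*(x*x+y*y); x=xd/s; y=yd/s
    P=np.stack([x*z,y*z,z],-1)
    M=cv2.Rodrigues(np.array(d["rvec"],float))[0]
    W=(P-np.array(d["tvec"]).ravel())@M
    W[z<=0]=np.nan
    return W
E
python3 - <<'E'
from h import *
print(bot.state(), bot.grip_depth)
for n in("top","side"):
    d=snap(n); cv2.imwrite(f"pics/{n}0.png",cv2.resize(d["frame"],(800,600),interpolation=cv2.INTER_CUBIC))
    np.savez(f"{n}0.npz",W=cloud(d),f=d["frame"])
    M=cv2.Rodrigues(np.array(d["rvec"],float))[0]; print(n,-M.T@np.array(d["tvec"]).ravel(),d["k1"])
E
```

```text
{'t': 0.0, 'joint_positions': array([-1.26894326,  0.32183154, -0.07010934,  1.45168622,  0.02258621,
        1.37079068, -0.05689518]), 'joint_vel': array([-2.05622243e-04, -1.43632164e-03,  9.89247814e-04,  8.42086167e-04,
        2.46531546e-04, -4.42306516e-04, -2.72786705e-05]), 'effort': array([-8.39508380e-05, -4.93576241e+01, -3.82284606e-01, -3.14332867e+01,
        1.28299557e-02,  1.14259886e-02, -1.50680330e-05]), 'tool_pos': array([0.18432743, 0.6226847 , 0.19701257]), 'eef_rot': array([ 1.43352770e-01,  9.89671185e-01, -9.59040715e-04, -9.98444873e-05]), 'contact_force': array([ 0.11859342,  0.33957892, -0.14303792]), 'torque': array([ 0.04581204,  0.04997792, -0.03982726]), 'finger_force': 0.0, 'opening': 0.08524124902321728} 0.0187
top [ 0.46733936 -0.06223562  0.99403483] -0.0754768959584239
side [ 0.44344499 -0.94435068  0.64191351] 0.03626644078537883
```

View pics/top0.png

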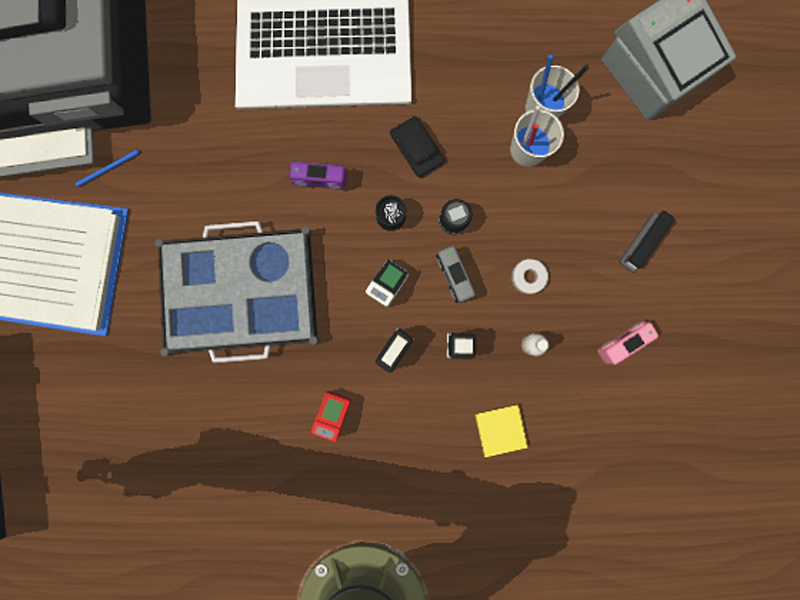

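View pics/side0.png

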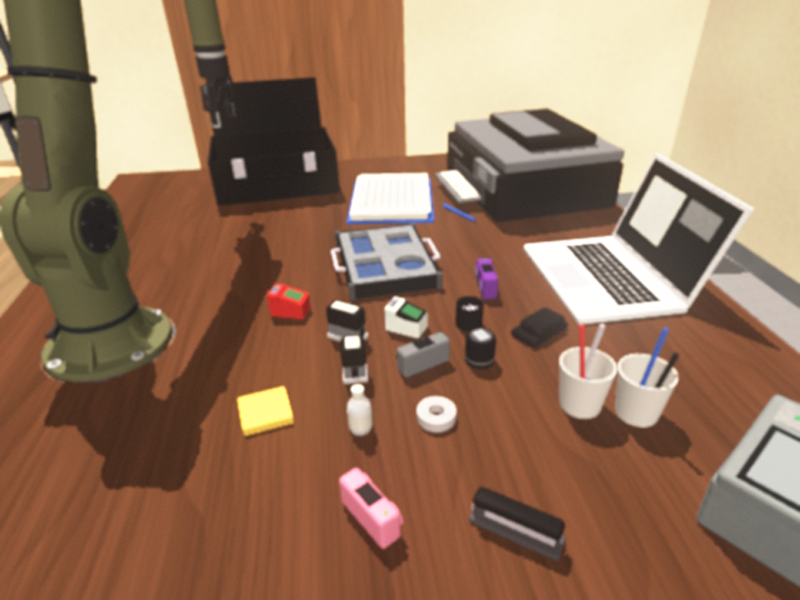

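The top view shows (800x600 pixels):
- **Iris camera:** the grey bar at (458,273). Not the purple one (318,175) or the pink one (628,342).
- **Finger reader:** the white block at (388,284). Not the red one (330,416).
- **Drum:** closed, at (456,214). The open clip pot is at (391,212).
- **Seal stamp:** square, at (462,346). The oblong address stamp is at (394,350).
- **Pockets:** square (198,268), round (269,262), long (201,319), oblong (274,313).

Next I'll measure them from the depth data.

```bash
python3 - <<'E'
from h import *
D=np.load("top0.npz");W=D["W"];f=D["f"]
s=1/1.42857
print("desk z",np.nanmedian(W[280:300,300:330,2]))
for n,(u,v),h in [("iris",(458,273),.05),("reader",(388,284),.052),("drum",(456,214),.055),("clips",(391,212),.05),("seal",(462,346),.072),("addr",(394,350),.07),("tape",(530,276),.03),("bottle",(535,345),.05)]:
    cu,cv=int(u*s),int(v*s); m=np.zeros(W.shape[:2],bool); m[cv-28:cv+28,cu-28:cu+28]=1
    z=W[...,2]; lo=h*.6
    m&=(z>lo)
    k,lab=cv2.connectedComponents(m.astype(np.uint8)); 
    l=lab[cv-6:cv+7,cu-6:cu+7]; l=np.bincount(l[l>0]).argmax(); q=lab==l
    P=W[q]; zt=np.percentile(P[:,2],90)
    (c,sz,a)=cv2.minAreaRect((P[:,:2]*1000).astype(np.float32))
    print(n,len(P),"ztop %.3f"%zt,"c",np.round(c,1),"sz",np.round(sz,1),"a %.1f"%a,"mean",np.round(P[:,:2].mean(0)*1000,1))
# pockets : blue
hsv=cv2.cvtColor(f,cv2.COLOR_BGR2HSV)
b=(hsv[...,0]>95)&(hsv[...,0]<130)&(hsv[...,1]>90)
b[:, :int(155*s)]=0; b[:,int(320*s):]=0; b[:int(235*s)]=0; b[int(360*s):]=0
k,lab,st,ce=cv2.connectedComponentsWithStats(b.astype(np.uint8))
for i in range(1,k):
    if st[i,4]<100: continue
    P=W[lab==i];P=P[~np.isnan(P[:,0])]
    (c,sz,a)=cv2.minAreaRect((P[:,:2]*1000).astype(np.float32))
    print("pocket",ce[i]/s,st[i,4],"z %.3f"%np.median(P[:,2]),np.round(c,1),np.round(sz,1),"a %.1f"%a)
# holes from foam top: foam region z .03-.04
r=np.s_[int(228*s):int(360*s),int(155*s):int(325*s)]
Z=W[r][...,2]; rim=(Z>.041)&(Z<.062)
P=W[r][rim];(c,sz,a)=cv2.minAreaRect((P[:,:2]*1000).astype(np.float32)); print("rim",c,sz,a, np.median(P[:,2]))
fo=(Z>.029)&(Z<.039);P=W[r][fo];(c,sz,a)=cv2.minAreaRect((P[:,:2]*1000).astype(np.float32)); print("foam",c,sz,a, np.median(P[:,2]))
cv2.imwrite("pics/c1.png",cv2.resize(f[int(170*s):int(400*s),int(350*s):int(560*s)],None,fx=3.7,fy=3.7,interpolation=cv2.INTER_CUBIC))
E
```

```text
desk z 0.0011270808283060474
iris 567 ztop 0.053 c [ 576.8 -167.6] sz [96.  35.4] a 22.2 mean [ 576.  -167.2]
reader 544 ztop 0.054 c [564.4 -50.3] sz [46.  72.1] a 56.7 mean [563.1 -50. ]
drum 394 ztop 0.059 c [ 678.9 -170.1] sz [53.2 50.7] a 53.8 mean [ 677.5 -169.9]
clips 350 ztop 0.051 c [687.5 -58.4] sz [51.7 51.9] a 89.4 mean [689.2 -56.9]
seal 309 ztop 0.075 c [ 453.8 -174.1] sz [40.7 42.4] a 88.7 mean [ 454.1 -173.1]
addr 413 ztop 0.073 c [447.7 -60.2] sz [33.7 69.5] a 54.5 mean [447.7 -60.1]
tape 334 ztop 0.023 c [ 574.5 -302.2] sz [58.5 58.8] a 57.4 mean [ 574.6 -302.3]
bottle 183 ztop 0.083 c [ 453.9 -301.6] sz [29.1 34.5] a 88.0 mean [ 453.5 -298.7]
pocket [269.78778416 261.66778127] 519 z 0.022 [604.6 156. ] [61.7 64.1] a 87.6
pocket [199.01002864 267.71995663] 433 z 0.021 [596.5 282.8] [55.  53.1] a 4.5
pocket [273.32820711 313.91597362] 785 z 0.022 [513.1 149.9] [59.5 83.5] a 3.8
pocket [201.66359639 319.79887699] 747 z 0.022 [504.2 277.1] [ 45.5 106.8] a 3.6
rim (532.423095703125, 132.62672424316406) (174.67465209960938, 0.0) 148.57289123535156 0.04133387916447072
foam (551.3965454101562, 214.64125061035156) (236.6533660888672, 273.1670837402344) 3.2205898761749268 0.03494879789052695
```

View pics/c1.png

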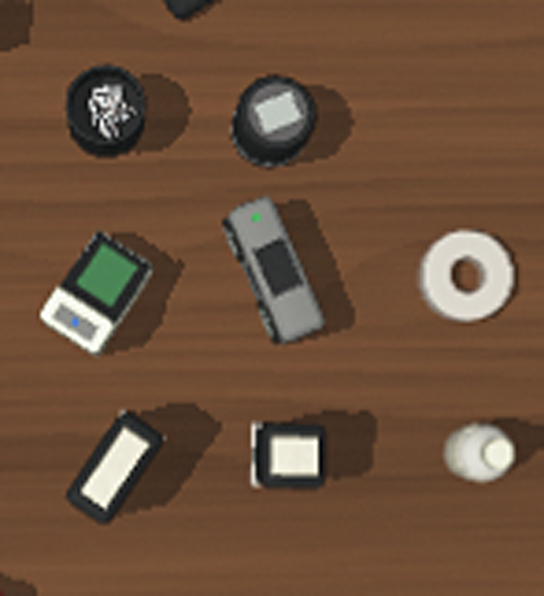

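The crop confirms the choices: the iris camera is the grey bar with eyecups on its left, the drum is closed, the seal is square and the reader is white. The sizes and heights match the description. Pocket pitches come out at 126 and 91 mm with a heading of about 3.9°, which is consistent. Now I'll write a move planner and check the rim.

```bash
cat > plan.py <<'E'
from h import *
import sys
# usage: plan.py x,y,z,psi_deg ...   (mm, deg of tool y) -> calls chopped to +-1
st=bot.state(); p=np.array(st["tool_pos"])*1000; Rm=R.from_quat(st["eef_rot"])
ya=Rm.as_matrix()[:,1]; psi=np.degrees(np.arctan2(ya[1],ya[0])); tz=Rm.as_matrix()[:,2]
print("t %.2f"%st["t"],"p",p.round(1),"psi %.1f"%psi,"tilt",tz[:2].round(4),"open %.4f F %.1f"%(st["opening"],st["finger_force"]),"cf",np.round(st["contact_force"],1))
for a in sys.argv[1:]:
    x,y,z,ps=map(float,a.split(",")); T=np.array([x,y,z])
    while True:
        c,s=np.cos(np.radians(psi)),np.sin(np.radians(psi)); A=np.array([[-s,c,0],[c,s,0],[0,0,-1]]) # rows: tool axes
        d=A@(T-p)/100; k=max(1,np.abs(d).max()); o=np.round(d/k,2)
        r=(psi-ps)/45; ro=np.round(np.clip(r,-1,1),2)
        if np.abs(o).max()<.01 and abs(ro)<.01: break
        p=p+A.T@o*100; psi-=ro*45
        print("off",o.tolist(),"dr",ro,"->",p.round(0),"%.1f"%psi,"dist %.0f"%(np.linalg.norm(o)*100))
E
python3 - <<'E'
from h import *
D=np.load("top0.npz");W=D["W"]
s=1/1.42857
Z=W[int(215*s):int(370*s),int(150*s):int(330*s),2]
print(np.histogram(Z[~np.isnan(Z)],bins=np.arange(-.002,.08,.004)))
E
python3 plan.py 500,300,200,3.9 577,-168,140,-67.8
```

```text
(array([3201, 1406,   51,   27,   68, 1587, 1120,  219, 1768, 3741,  285,
          0,    0,    0,    0,    0,    0,    0,    0,    0]), array([-0.002,  0.002,  0.006,  0.01 ,  0.014,  0.018,  0.022,  0.026,
        0.03 ,  0.034,  0.038,  0.042,  0.046,  0.05 ,  0.054,  0.058,
        0.062,  0.066,  0.07 ,  0.074,  0.078]))
t 0.10 p [184.4 622.7 197.1] psi 73.5 tilt [-0.0004 -0.0017] open 0.0852 F 0.0 cf [-0.2  0.4 -0.1]
off [-1.0, -0.56, -0.01] dr 1.0 -> [264. 541. 198.] 28.5 dist 115
off [-1.0, 0.28, -0.01] dr 0.55 -> [337. 466. 199.] 3.8 dist 104
off [-1.0, 0.86, -0.01] dr -0.0 -> [429. 372. 200.] 3.8 dist 132
off [-0.77, 0.66, 0.0] dr -0.0 -> [500. 299. 200.] 3.8 dist 101
off [-1.0, 0.1, 0.13] dr 1.0 -> [517. 200. 187.] -41.2 dist 101
off [-0.82, 1.0, 0.16] dr 0.59 -> [538.  73. 171.] -67.8 dist 130
off [-0.23, 1.0, 0.13] dr 0.0 -> [554. -28. 158.] -67.8 dist 103
off [-0.23, 1.0, 0.13] dr 0.0 -> [ 571. -130.  145.] -67.8 dist 103
off [-0.09, 0.38, 0.05] dr 0.0 -> [ 577. -168.  140.] -67.8 dist 39
```

The rim is about 35 mm above the desk, so the fingertips stay clear of it at placing height. Moving to the iris camera now.

>>> {"method": "jog_arm", "body": {"moves": [{"offset": [-0.33,-0.19,0],"dr": [0,0,0.23]},{"offset": [-0.66,-0.37,0],"dr": [0,0,0.46]},{"offset": [-1,-0.56,0],"dr": [0,0,0.69]},{"offset": [-1,-0.56,0],"dr": [0,0,0.92]},{"offset": [-1,-0.56,0],"dr": [0,0,1]}], "fingers": 0, "grip_force": 60}}

```text
t: 0.72
tool_pos: [0.265, 0.5404, 0.1978]
eef_rot: [0.513, 0.858, -0.0, 0.0]
contact_force: [-0.2, -0.5, -0.9]
opening: 0.0856
finger_force: 0.0
```

>>> {"method": "jog_arm", "body": {"moves": [{"offset": [-0.5,0.14,0],"dr": [0,0,0.2]},{"offset": [-1,0.28,0],"dr": [0,0,0.4]},{"offset": [-1,0.28,0],"dr": [0,0,0.55]}]}}

```text
t: 1.1
tool_pos: [0.3416, 0.4622, 0.198]
eef_rot: [0.688, 0.725, -0.0, 0.001]
contact_force: [-0.9, 0.1, -0.4]
opening: 0.0855
finger_force: 0.0
```

>>> {"method": "jog_arm", "body": {"moves": [{"offset": [-0.4,0.34,0],"dr": [0,0,0]},{"offset": [-0.8,0.68,0],"dr": [0,0,0]},{"offset": [-1,0.86,0],"dr": [0,0,0]}]}}

```text
t: 1.48
tool_pos: [0.4315, 0.3693, 0.1979]
eef_rot: [0.685, 0.729, -0.0, 0.001]
contact_force: [-0.3, 1.1, -0.4]
opening: 0.0854
finger_force: 0.0
```

>>> {"method": "jog_arm", "body": {"moves": [{"offset": [-0.4,0.34,0],"dr": [0,0,0]},{"offset": [-0.77,0.66,0],"dr": [0,0,0]},{"offset": [-0.77,0.66,0],"dr": [0,0,0]}]}}

```text
t: 1.85
tool_pos: [0.5033, 0.2948, 0.1978]
eef_rot: [0.687, 0.727, -0.001, 0.001]
contact_force: [-0.5, 0.2, -0.3]
opening: 0.0852
finger_force: 0.0
```

>>> {"method": "jog_arm", "body": {"moves": [{"offset": [-0.3,0.03,0],"dr": [0,0,0.23]},{"offset": [-0.6,0.06,0],"dr": [0,0,0.46]},{"offset": [-1,0.1,0],"dr": [0,0,0.69]},{"offset": [-1,0.1,0],"dr": [0,0,0.92]},{"offset": [-1,0.1,0],"dr": [0,0,1]}]}}

```text
t: 2.48
tool_pos: [0.516, 0.2012, 0.1979]
eef_rot: [0.911, 0.411, -0.0, -0.0]
contact_force: [-0.7, 1.0, 0.2]
opening: 0.0855
finger_force: 0.0
```

>>> {"method": "jog_arm", "body": {"moves": [{"offset": [-0.3,0.36,0],"dr": [0,0,0.2]},{"offset": [-0.6,0.73,0],"dr": [0,0,0.4]},{"offset": [-0.82,1,0],"dr": [0,0,0.59]},{"offset": [-0.82,1,0],"dr": [0,0,0.59]}]}}

```text
t: 2.98
tool_pos: [0.5378, 0.0704, 0.1981]
eef_rot: [0.982, 0.19, -0.0, 0.0]
contact_force: [-0.3, -0.1, -0.1]
opening: 0.0856
finger_force: 0.0
```

```bash
python3 plan.py 577,-168,140,-67.8
```

```text
t 2.98 p [537.8  70.4 198.1] psi -68.1 tilt [-0.0001 -0.0005] open 0.0856 F 0.0 cf [-0.3 -0.1 -0.1]
off [-0.22, 1.0, 0.25] dr -0.01 -> [555. -31. 173.] -67.6 dist 105
off [-0.23, 1.0, 0.24] dr 0.0 -> [ 571. -132.  149.] -67.6 dist 105
off [-0.09, 0.36, 0.09] dr 0.0 -> [ 577. -168.  140.] -67.6 dist 38
```

>>> {"method": "jog_arm", "body": {"moves": [{"offset": [-0.11,0.5,0],"dr": [0,0,0]},{"offset": [-0.22,1,0],"dr": [0,0,0]},{"offset": [-0.22,1,0],"dr": [0,0,0]}]}}

```text
t: 3.35
tool_pos: [0.5552, -0.031, 0.1981]
eef_rot: [0.982, 0.19, -0.0, 0.001]
contact_force: [-0.1, 0.8, -0.2]
opening: 0.0853
finger_force: 0.0
```

>>> {"method": "jog_arm", "body": {"moves": [{"offset": [-0.12,0.5,0.2],"dr": [0,0,0]},{"offset": [-0.23,1,0.4],"dr": [0,0,0]},{"offset": [-0.23,1,0.4],"dr": [0,0,0]}]}}

```text
t: 3.72
tool_pos: [0.5703, -0.1313, 0.1561]
eef_rot: [0.982, 0.191, -0.002, 0.0]
contact_force: [-0.3, 0.1, -0.1]
opening: 0.0853
finger_force: 0.0
```

>>> {"method": "jog_arm", "body": {"moves": [{"offset": [-0.09,0.36,0.2],"dr": [0,0,0]},{"offset": [-0.09,0.36,0.2],"dr": [0,0,0]},{"offset": [-0.09,0.36,0.2],"dr": [0,0,0]},{"offset": [-0.09,0.36,0.2],"dr": [0,0,0]}]}}

```text
t: 4.22
tool_pos: [0.5779, -0.163, 0.1386]
eef_rot: [0.981, 0.194, 0.001, -0.001]
contact_force: [-0.7, -0.2, 0.5]
opening: 0.0857
finger_force: 0.0
```

```bash
python3 plan.py 577,-168,18,-67.8
python3 - <<'E'
from h import *
d=snap("top"); f=d["frame"]
a=cv2.resize(f[110:260,250:400],(400,400),interpolation=cv2.INTER_CUBIC)
d=snap("side"); b=cv2.resize(d["frame"][140:290,220:370],(400,400),interpolation=cv2.INTER_CUBIC)
cv2.imwrite("pics/i1.png",np.hstack([a,b]))
E
```

```text
t 4.22 p [ 577.9 -163.   138.6] psi -67.6 tilt [0.001  0.0013] open 0.0857 F 0.0 cf [-0.7 -0.2  0.5]
off [-0.02, 0.04, 1.0] dr 0.0 -> [ 578. -167.   39.] -67.6 dist 100
off [-0.01, 0.0, 0.21] dr 0.0 -> [ 577. -168.   18.] -67.6 dist 21
```

View pics/i1.png

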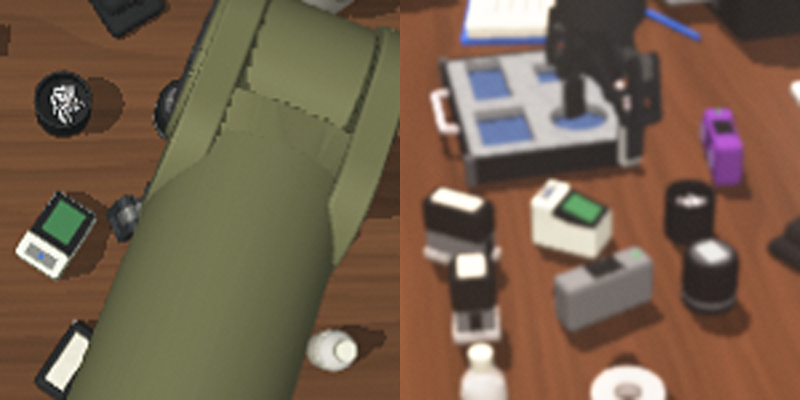

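Left panel: the arm hides the iris camera from above. Right panel: the gripper hovers above and behind the grey bar at about (605,290), and nothing has been disturbed. I'll go down in two stages.

>>> {"method": "jog_arm", "body": {"moves": [{"offset": [-0.02,0.04,0.3],"dr": [0,0,0]},{"offset": [-0.02,0.04,0.6],"dr": [0,0,0]},{"offset": [-0.02,0.04,0.75],"dr": [0,0,0]},{"offset": [-0.02,0.04,0.75],"dr": [0,0,0]},{"offset": [-0.02,0.04,0.75],"dr": [0,0,0]}]}}

```text
t: 4.95
tool_pos: [0.5777, -0.1702, 0.0643]
eef_rot: [0.981, 0.193, 0.001, 0.0]
contact_force: [1.0, 0.0, 0.1]
opening: 0.0851
finger_force: 0.0
```

```bash
python3 plan.py 577,-168,18,-67.8
```

```text
t 4.95 p [ 577.7 -170.2   64.3] psi -67.8 tilt [ 0.002  -0.0003] open 0.0851 F 0.0 cf [1.  0.  0.1]
off [0.0, -0.02, 0.46] dr 0.0 -> [ 577. -168.   18.] -67.8 dist 46
```

>>> {"method": "jog_arm", "body": {"moves": [{"offset": [0,-0.02,0.2],"dr": [0,0,0]},{"offset": [0,-0.02,0.35],"dr": [0,0,0]},{"offset": [0,-0.02,0.46],"dr": [0,0,0]},{"offset": [0,-0.02,0.46],"dr": [0,0,0]}]}}

```text
t: 5.45
tool_pos: [0.5749, -0.168, 0.0157]
eef_rot: [0.981, 0.193, -0.001, -0.0]
contact_force: [-0.1, 0.4, -0.7]
opening: 0.0852
finger_force: 0.0
```

>>> {"method": "jog_arm", "body": {"moves": [{"offset": [0,0,0],"dr": [0,0,0]},{"offset": [0,0,0],"dr": [0,0,0]},{"offset": [0,0,0],"dr": [0,0,0]},{"offset": [0,0,0],"dr": [0,0,0]},{"offset": [0,0,0],"dr": [0,0,0]},{"offset": [0,0,0],"dr": [0,0,0]},{"offset": [0,0,0],"dr": [0,0,0]},{"offset": [0,0,0],"dr": [0,0,0]}], "fingers": 1, "grip_force": 50}}

```text
t: 6.45
tool_pos: [0.576, -0.1681, 0.0171]
eef_rot: [0.981, 0.193, 0.0, -0.0]
contact_force: [-0.2, -0.2, -0.6]
opening: -0.0002
finger_force: 0.0
```

>>> {"method": "jog_arm", "body": {"moves": [{"offset": [0,0,-0.2],"dr": [0,0,0]},{"offset": [0,0,-0.5],"dr": [0,0,0]},{"offset": [0,0,-0.8],"dr": [0,0,0]},{"offset": [0,0,-1],"dr": [0,0,0]},{"offset": [0,0,-1],"dr": [0,0,0]}]}}

```text
t: 7.08
tool_pos: [0.5773, -0.1686, 0.1193]
eef_rot: [0.981, 0.193, 0.002, 0.0]
contact_force: [-0.5, -0.3, 0.1]
opening: 0.0001
finger_force: 0.0
```

```bash
python3 plan.py 577,-168,130,-67.8 504,275,130,3.9
```

```text
t 7.08 p [ 577.3 -168.6  119.3] psi -67.8 tilt [ 0.0039 -0.0001] open 0.0001 F 0.0 cf [-0.5 -0.3  0.1]
off [-0.0, -0.01, -0.11] dr 0.0 -> [ 577. -168.  130.] -67.8 dist 11
off [0.23, -1.0, 0.0] dr -1.0 -> [560. -66. 130.] -22.8 dist 103
off [1.0, -0.63, 0.0] dr -0.59 -> [541.  50. 130.] 3.8 dist 118
off [1.0, -0.1, 0.0] dr -0.0 -> [524. 149. 130.] 3.8 dist 100
off [1.0, -0.1, 0.0] dr -0.0 -> [508. 248. 130.] 3.8 dist 100
off [0.27, -0.02, 0.0] dr -0.0 -> [504. 275. 130.] 3.8 dist 27
```

The gripper closed on nothing. I'll compare where the cameras see the gripper with the reported TCP.

```bash
python3 - <<'E'
from h import *
out=[]
for n in("side","top"):
    d=snap(n); W=cloud(d); np.savez(n+"1.npz",W=W,f=d["frame"])
    out.append(cv2.resize(d["frame"],(400,300) if n=="top" else (400,300),interpolation=cv2.INTER_AREA))
    p=np.array([.577,-.168,.119]); K=np.array(d["camera_matrix"]);M=cv2.Rodrigues(np.array(d["rvec"],float))[0]
    c=M@p+np.array(d["tvec"]).ravel(); x,y=c[:2]/c[2]; s=1+d["k1"]*(x*x+y*y); u,v=K[0,0]*x*s+K[0,2],K[1,1]*y*s+K[1,2]
    print(n,"TCP px",u,v,K.tolist())
    # lowest gripper points
    f=d["frame"]; 
    if n=="side":
        img=f.copy(); cv2.circle(img,(int(u),int(v)),4,(0,0,255),1)
        cv2.imwrite("pics/s1.png",cv2.resize(img[80:290,180:460],(800,600),interpolation=cv2.INTER_CUBIC))
    for q,h in((( .577,-.168),.05),):
        m=(np.hypot(W[...,0]-q[0],W[...,1]-q[1])<.07)&(W[...,2]>.03)&(W[...,2]<.2)
        print(m.sum(), np.nanmean(W[m],0) if m.any() else None)
D=np.load("top0.npz");S=np.load("side0.npz")["W"]
m=(S[...,2]>.03)&(S[...,2]<.1)&(S[...,0]>.4)&(S[...,0]<.75)&(S[...,1]>-.35)&(S[...,1]<.0)
k,lab,st,ce=cv2.connectedComponentsWithStats(m.astype(np.uint8))
for i in range(1,k):
    if st[i,4]>40: 
        P=S[lab==i]; print(ce[i].round(), st[i,4], np.median(P,0).round(3), P.min(0).round(3),P.max(0).round(3))
E
```

```text
side TCP px 294.58012834547634 216.5306603474602 [[391.87690457434417, 0.0, 283.55957079167604], [0.0, 391.87690457434417, 211.6522268245866], [0.0, 0.0, 1.0]]
648 [ 0.57705683 -0.17908601  0.07668343]
top TCP px 322.3175565888158 187.71301265711512 [[389.824981658105, 0.0, 277.4950588427987], [0.0, 389.824981658105, 207.30192634978889], [0.0, 0.0, 1.0]]
23 [ 0.61029268 -0.14064567  0.04453113]
[328. 215.] 271 [ 0.692 -0.062  0.042] [ 0.664 -0.09   0.03 ] [ 0.716 -0.031  0.053]
[283. 218.] 388 [ 0.563 -0.059  0.044] [ 0.526 -0.091  0.03 ] [ 0.606 -0.016  0.056]
[242. 221.] 476 [ 0.451 -0.074  0.06 ] [ 0.415 -0.094  0.03 ] [ 0.486 -0.035  0.074]
[336. 239.] 357 [ 0.679 -0.187  0.054] [ 0.656 -0.201  0.03 ] [ 0.707 -0.148  0.061]
[296. 244.] 490 [ 0.577 -0.18   0.049] [ 0.531 -0.203  0.03 ] [ 0.627 -0.143  0.055]
[247. 246.] 384 [ 0.456 -0.195  0.067] [ 0.435 -0.199  0.03 ] [ 0.477 -0.157  0.077]
[251. 284.] 333 [ 0.455 -0.315  0.055] [ 0.438 -0.325  0.03 ] [ 0.473 -0.295  0.085]
```

View pics/s1.png

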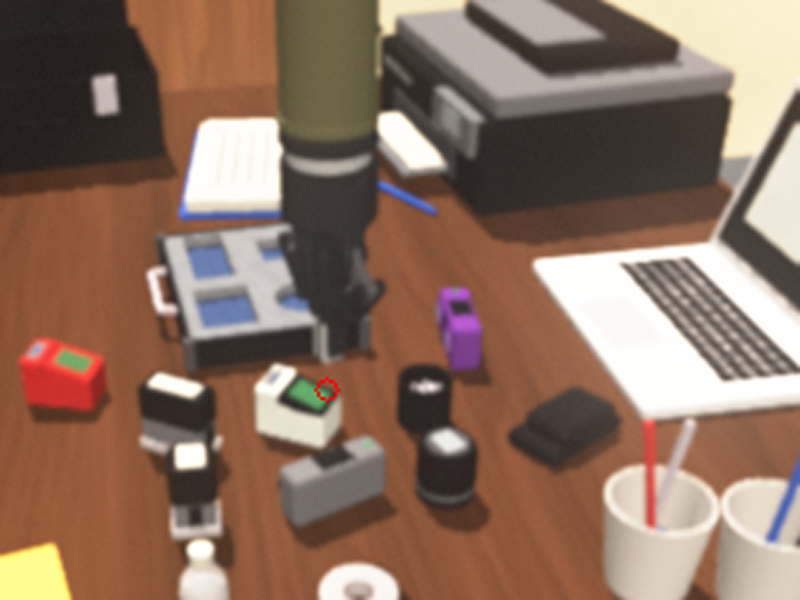

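The gripper tip shows at (330,358), but the reported TCP projects to (327,390). I'll read the tip's depth.

```bash
python3 - <<'E'
from h import *
W=np.load("side1.npz")["W"]
for v in range(186,212,2):
    print(v,[tuple((W[v,u]*1000).round().astype(int)) if not np.isnan(W[v,u,0]) else None for u in range(284,314,4)])
T=np.load("top1.npz"); cv2.imwrite("pics/t1.png",cv2.resize(T["f"][90:300,160:440],(800,600)))
E
```

```text
186 [(np.int64(599), np.int64(159), np.int64(22)), (np.int64(563), np.int64(-162), np.int64(201)), (np.int64(569), np.int64(-180), np.int64(211)), (np.int64(582), np.int64(-161), np.int64(199)), (np.int64(582), np.int64(-209), np.int64(225)), (np.int64(588), np.int64(-226), np.int64(234)), (np.int64(599), np.int64(-213), np.int64(225)), (np.int64(697), np.int64(180), np.int64(0))]
188 [(np.int64(597), np.int64(146), np.int64(22)), (np.int64(562), np.int64(-166), np.int64(198)), (np.int64(569), np.int64(-179), np.int64(205)), (np.int64(578), np.int64(-184), np.int64(206)), (np.int64(582), np.int64(-209), np.int64(220)), (np.int64(590), np.int64(-217), np.int64(224)), (np.int64(601), np.int64(-206), np.int64(216)), (np.int64(694), np.int64(168), np.int64(0))]
190 [(np.int64(592), np.int64(111), np.int64(34)), (np.int64(604), np.int64(109), np.int64(34)), (np.int64(569), np.int64(-180), np.int64(200)), (np.int64(576), np.int64(-195), np.int64(208)), (np.int64(582), np.int64(-212), np.int64(217)), (np.int64(594), np.int64(-195), np.int64(206)), (np.int64(665), np.int64(96), np.int64(35))
[... 3018 characters left out ...]
(584), np.int64(61), np.int64(0)), (np.int64(595), np.int64(53), np.int64(4)), (np.int64(607), np.int64(55), np.int64(1)), (np.int64(619), np.int64(50), np.int64(3)), (np.int64(631), np.int64(50), np.int64(2)), (np.int64(644), np.int64(49), np.int64(1)), (np.int64(656), np.int64(47), np.int64(0)), (np.int64(668), np.int64(45), np.int64(1))]
210 [(np.int64(582), np.int64(47), np.int64(2)), (np.int64(594), np.int64(49), np.int64(-1)), (np.int64(605), np.int64(41), np.int64(3)), (np.int64(618), np.int64(42), np.int64(1)), (np.int64(629), np.int64(39), np.int64(1)), (np.int64(642), np.int64(40), np.int64(0)), (np.int64(653), np.int64(35), np.int64(1)), (np.int64(666), np.int64(35), np.int64(0))]
```

View pics/t1.png

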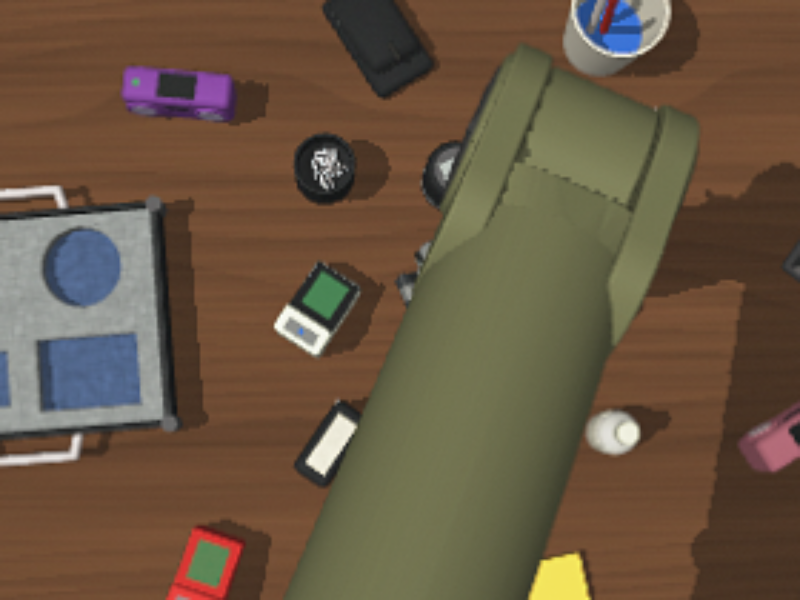

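The visible tip is at (~577,-170,~158), while the reported TCP z is 119. So the fingers end about 39 mm above the reported TCP. I'll check whether the start image shows the same offset.

```bash
python3 - <<'E'
from h import *
W=np.load("side0.npz")["W"]
m=(abs(W[...,0]-.185)<.08)&(abs(W[...,1]-.623)<.08)&(W[...,2]>.1)
P=W[m]; print("start: lowest z", np.sort(P[:,2])[:12].round(3), P[np.argsort(P[:,2])[:12]].mean(0).round(3), np.percentile(P[:,2],[2,5]).round(3))
W=np.load("side1.npz")["W"]
m=(abs(W[...,0]-.577)<.05)&(abs(W[...,1]+.168)<.05)&(W[...,2]>.08)
P=W[m]; print("now", np.sort(P[:,2])[:20].round(3), P[np.argsort(P[:,2])[:12]].mean(0).round(3), P[P[:,2]<.19].mean(0).round(3))
print(bot.state())
E
```

```text
start: lowest z [0.1   0.1   0.1   0.101 0.101 0.101 0.101 0.101 0.101 0.101 0.101 0.101] [0.188 0.659 0.101] [0.105 0.111]
now [0.153 0.155 0.155 0.155 0.156 0.156 0.156 0.157 0.158 0.158 0.159 0.159
 0.159 0.16  0.16  0.161 0.161 0.161 0.161 0.161] [ 0.576 -0.174  0.156] [ 0.576 -0.177  0.173]
{'t': 7.175, 'joint_positions': array([-0.373899  ,  0.32276031,  0.74096607,  1.70828219, -0.23187236,
        1.2013146 , -0.75695191]), 'joint_vel': array([ 0.00374435,  0.01715205, -0.00634741,  0.0156953 , -0.00055337,
       -0.00106046, -0.00104329]), 'effort': array([ 1.14511081e-01, -3.92093611e+01,  7.38572896e+00, -2.99580127e+01,
        3.23054160e-02, -2.99483095e-02, -3.34633034e-03]), 'tool_pos': array([ 0.57558567, -0.16786694,  0.11665282]), 'eef_rot': array([ 9.81251433e-01,  1.92731667e-01, -2.48716293e-04, -2.61232497e-04]), 'contact_force': array([-1.11751795, -0.10994123, -0.31821213]), 'torque': array([-0.02640691, -0.01966044,  0.02589726]), 'finger_force': 0.0, 'opening': -0.00011821927157537439}
```

Allowing for the z offset of about +38 mm (actual minus reported), an actual grasp TCP of 18 mm needs a reported z of -20. I'll reopen and go down while watching the force.

>>> {"method": "jog_arm", "body": {"moves": [{"offset": [0,0,0.1],"dr": [0,0,0]},{"offset": [0,0,0.1],"dr": [0,0,0]},{"offset": [0,0,0.1],"dr": [0,0,0]},{"offset": [0,0,0.1],"dr": [0,0,0]},{"offset": [0,0,0.1],"dr": [0,0,0]},{"offset": [0,0,0.1],"dr": [0,0,0]},{"offset": [0,0,0.4],"dr": [0,0,0]},{"offset": [0,0,0.7],"dr": [0,0,0]},{"offset": [0,0,0.85],"dr": [0,0,0]},{"offset": [0,0,1],"dr": [0,0,0]},{"offset": [0,0,1],"dr": [0,0,0]}], "fingers": 0}}

```text
t: 8.55
tool_pos: [0.5754, -0.1681, 0.0164]
eef_rot: [0.981, 0.193, -0.001, -0.0]
contact_force: [-1.0, 0.4, -0.2]
opening: 0.0855
finger_force: 0.0
```

>>> {"method": "jog_arm", "body": {"moves": [{"offset": [0,0,0.1],"dr": [0,0,0]},{"offset": [0,0,0.2],"dr": [0,0,0]},{"offset": [0,0,0.25],"dr": [0,0,0]},{"offset": [0,0,0.25],"dr": [0,0,0]}]}}

```text
t: 9.05
tool_pos: [0.5756, -0.1681, -0.0084]
eef_rot: [0.981, 0.193, -0.0, -0.0]
contact_force: [0.3, 0.5, 0.1]
opening: 0.0851
finger_force: 0.0
```

```bash
python3 plan.py 577,-168,-20,-67.8; python3 - <<'E'
from h import *
W=cloud(snap("side"))
m=(abs(W[...,0]-.577)<.08)&(abs(W[...,1]+.17)<.1)&(W[...,2]>.01)
k,lab,st,ce=cv2.connectedComponentsWithStats(m.astype(np.uint8))
for i in range(1,k):
    if st[i,4]>30: P=W[lab==i]; print(st[i].tolist(),P.min(0).round(3),P.max(0).round(3))
d=snap("side")["frame"]; cv2.imwrite("pics/s2.png",cv2.resize(d[170:290,220:380],(640,480),interpolation=cv2.INTER_CUBIC))
E
```

```text
t 9.05 p [ 575.6 -168.1   -8.4] psi -67.8 tilt [-0.0008  0.0001] open 0.0851 F 0.0 cf [0.3 0.5 0.1]
off [0.01, 0.0, 0.12] dr 0.0 -> [ 577. -168.  -20.] -67.8 dist 12
[249, 44, 72, 218, 7803] [ 0.497 -0.242  0.01 ] [ 0.634 -0.07   0.498]
```

View pics/s2.png

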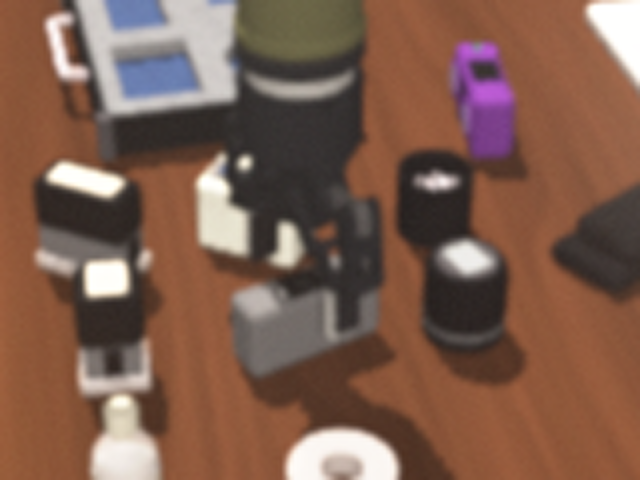

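The fingers straddle the grey bar, with the near finger at (350,270) and centred given the slanted closing line. Now I'll lower, close and lift.

>>> {"method": "jog_arm", "body": {"moves": [{"offset": [0,0,0.06],"dr": [0,0,0]},{"offset": [0,0,0.11],"dr": [0,0,0]},{"offset": [0,0,0.11],"dr": [0,0,0]},{"offset": [0,0,0.11],"dr": [0,0,0]},{"offset": [0,0,0.11],"dr": [0,0,0]},{"offset": [0,0,0.11],"dr": [0,0,0]},{"offset": [0,0,0.11],"dr": [0,0,0]},{"offset": [0,0,0.11],"dr": [0,0,0]}], "fingers": 1, "grip_force": 50}}

```text
t: 10.15
tool_pos: [0.5758, -0.1681, -0.019]
eef_rot: [0.981, 0.193, -0.0, -0.0]
contact_force: [0.8, -1.2, -1.6]
opening: 0.0316
finger_force: 49.9
```

>>> {"method": "jog_arm", "body": {"moves": [{"offset": [0,0,-0.1],"dr": [0,0,0]},{"offset": [0,0,-0.3],"dr": [0,0,0]},{"offset": [0,0,-0.6],"dr": [0,0,0]},{"offset": [0,0,-0.9],"dr": [0,0,0]},{"offset": [0,0,-1],"dr": [0,0,0]},{"offset": [0,0,-1],"dr": [0,0,0]}]}}

```text
t: 10.9
tool_pos: [0.5765, -0.1681, 0.082]
eef_rot: [0.981, 0.193, 0.001, 0.0]
contact_force: [-0.3, -0.2, -2.8]
opening: 0.0314
finger_force: 49.8
```

```bash
python3 plan.py 577,-168,95,-67.8 504,275,95,3.9
```

```text
t 10.90 p [ 576.5 -168.1   82. ] psi -67.8 tilt [0.0019 0.0003] open 0.0314 F 49.8 cf [-0.3 -0.2 -2.8]
off [0.01, 0.0, -0.13] dr 0.0 -> [ 577. -168.   95.] -67.8 dist 13
off [0.23, -1.0, 0.0] dr -1.0 -> [561. -66.  95.] -22.8 dist 103
off [1.0, -0.63, 0.0] dr -0.59 -> [542.  50.  95.] 3.8 dist 118
off [1.0, -0.1, 0.0] dr -0.0 -> [525. 149.  95.] 3.8 dist 100
off [1.0, -0.1, 0.0] dr -0.0 -> [508. 248.  95.] 3.8 dist 100
off [0.27, -0.03, 0.0] dr -0.0 -> [504. 275.  95.] 3.8 dist 27
```

Iris camera held: opening 31.5 mm and about 2.5 N of weight. Carrying it to the long slot.

>>> {"method": "jog_arm", "body": {"moves": [{"offset": [0.05,-0.25,0],"dr": [0,0,-0.2]},{"offset": [0.11,-0.5,0],"dr": [0,0,-0.4]},{"offset": [0.17,-0.75,0],"dr": [0,0,-0.6]},{"offset": [0.23,-1,0],"dr": [0,0,-0.8]},{"offset": [0.23,-1,0],"dr": [0,0,-1]},{"offset": [0.23,-1,0],"dr": [0,0,-1]}]}}

```text
t: 11.65
tool_pos: [0.5584, -0.0666, 0.0799]
eef_rot: [0.833, 0.553, -0.001, -0.001]
contact_force: [0.1, 0.7, -1.8]
opening: 0.0316
finger_force: 50.1
```

>>> {"method": "jog_arm", "body": {"moves": [{"offset": [0.3,-0.19,0],"dr": [0,0,-0.2]},{"offset": [0.6,-0.38,0],"dr": [0,0,-0.4]},{"offset": [0.9,-0.57,0],"dr": [0,0,-0.59]},{"offset": [1,-0.63,0],"dr": [0,0,-0.59]}]}}

```text
t: 12.15
tool_pos: [0.5392, 0.0518, 0.0803]
eef_rot: [0.684, 0.73, -0.0, -0.001]
contact_force: [0.2, -0.7, -2.3]
opening: 0.0314
finger_force: 50.2
```

>>> {"method": "jog_arm", "body": {"moves": [{"offset": [0.35,-0.04,0],"dr": [0,0,0]},{"offset": [0.7,-0.07,0],"dr": [0,0,0]},{"offset": [1,-0.1,0],"dr": [0,0,0]}]}}

```text
t: 12.52
tool_pos: [0.5235, 0.1485, 0.0806]
eef_rot: [0.686, 0.728, -0.0, 0.0]
contact_force: [0.2, -0.2, -2.1]
opening: 0.0317
finger_force: 50.2
```

>>> {"method": "jog_arm", "body": {"moves": [{"offset": [0.35,-0.04,0],"dr": [0,0,0]},{"offset": [0.7,-0.07,0],"dr": [0,0,0]},{"offset": [1,-0.1,0],"dr": [0,0,0]},{"offset": [1.0,-0.1,0],"dr": [0,0,0]},{"offset": [1.0,-0.1,0],"dr": [0,0,0]}]}}

```text
t: 13.15
tool_pos: [0.5075, 0.246, 0.0806]
eef_rot: [0.685, 0.729, -0.001, 0.0]
contact_force: [-0.2, -1.3, -3.0]
opening: 0.0315
finger_force: 50.2
```

```bash
python3 plan.py 504,275,95,3.9
```

```text
t 13.15 p [507.5 246.   80.6] psi 3.5 tilt [-0.0003 -0.0017] open 0.0315 F 50.2 cf [-0.2 -1.3 -3. ]
off [0.29, -0.02, -0.14] dr -0.01 -> [504. 275.  95.] 4.0 dist 32
```

>>> {"method": "jog_arm", "body": {"moves": [{"offset": [0.29,-0.02,0],"dr": [0,0,-0.01]},{"offset": [0.29,-0.02,0],"dr": [0,0,-0.01]},{"offset": [0.29,-0.02,0.2],"dr": [0,0,-0.01]},{"offset": [0.29,-0.02,0.4],"dr": [0,0,-0.01]},{"offset": [0.29,-0.02,0.5],"dr": [0,0,-0.01]},{"offset": [0.29,-0.02,0.5],"dr": [0,0,-0.01]}]}}

```text
t: 13.9
tool_pos: [0.503, 0.2753, 0.0305]
eef_rot: [0.681, 0.732, -0.001, 0.0]
contact_force: [-0.5, -0.0, -2.3]
opening: 0.0315
finger_force: 50.2
```

```bash
python3 plan.py 504,274.6,1,3.9; python3 - <<'E'
from h import *
a=snap("side")["frame"][135:225,215:325]; b=snap("top")["frame"][140:260,90:250]
cv2.imwrite("pics/p1.png",np.hstack([cv2.resize(a,(400,327),interpolation=cv2.INTER_CUBIC),cv2.resize(b,(400,327),interpolation=cv2.INTER_CUBIC)]))
E
```

```text
t 13.90 p [503.  275.3  30.5] psi 4.1 tilt [-0.0011 -0.0013] open 0.0315 F 50.2 cf [-0.5 -0.  -2.3]
off [-0.01, 0.01, 0.3] dr 0.0 -> [504. 274.   1.] 4.1 dist 30
```

View pics/p1.png

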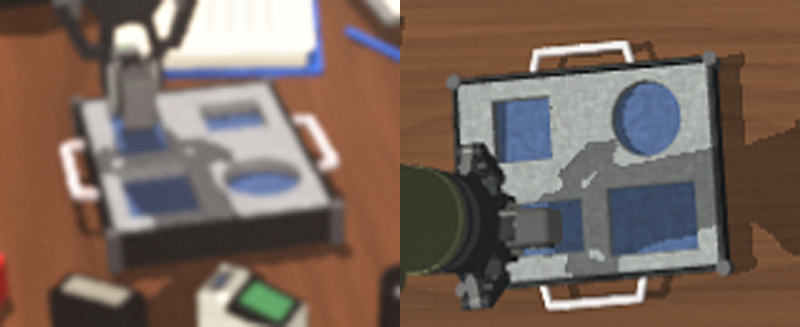

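The bar hangs over the blue slot in both views, with the clear blue at the far end where perspective puts it. Lowering slowly and releasing.

>>> {"method": "jog_arm", "body": {"moves": [{"offset": [0,0,0.07],"dr": [0,0,0]},{"offset": [0,0,0.14],"dr": [0,0,0]},{"offset": [0,0,0.19],"dr": [0,0,0]},{"offset": [0,0,0.23],"dr": [0,0,0]},{"offset": [0,0,0.26],"dr": [0,0,0]},{"offset": [0,0,0.28],"dr": [0,0,0]},{"offset": [0,0,0.28],"dr": [0,0,0]}]}}

```text
t: 14.88
tool_pos: [0.5031, 0.2768, 0.003]
eef_rot: [0.681, 0.733, -0.0, -0.0]
contact_force: [-0.2, -0.3, -2.1]
opening: 0.0313
finger_force: 50.2
```

>>> {"method": "jog_arm", "body": {"moves": [{"offset": [0,0,0.01],"dr": [0,0,0]},{"offset": [0,0,0.01],"dr": [0,0,0]}]}}

```text
t: 15.12
tool_pos: [0.5032, 0.2768, 0.0022]
eef_rot: [0.681, 0.733, 0.0, 0.0]
contact_force: [0.1, 0.4, -2.1]
opening: 0.0314
finger_force: 50.2
```

>>> {"method": "jog_arm", "body": {"moves": [{"offset": [0,0,0.01],"dr": [0,0,0]},{"offset": [0,0,0.02],"dr": [0,0,0]},{"offset": [0,0,0.02],"dr": [0,0,0]}]}}

```text
t: 15.5
tool_pos: [0.5032, 0.2769, 0.001]
eef_rot: [0.681, 0.733, 0.0, -0.0]
contact_force: [-1.6, -1.4, 5.6]
opening: 0.0313
finger_force: 51.1
```

>>> {"method": "jog_arm", "body": {"moves": [{"offset": [0,0,0],"dr": [0,0,0]},{"offset": [0,0,0],"dr": [0,0,0]},{"offset": [0,0,0],"dr": [0,0,0]},{"offset": [0,0,0],"dr": [0,0,0]},{"offset": [0,0,0],"dr": [0,0,0]}], "fingers": 0.25}}

```text
t: 16.12
tool_pos: [0.5032, 0.2768, 0.0001]
eef_rot: [0.681, 0.733, 0.0, 0.0]
contact_force: [-0.4, 0.5, 0.3]
opening: 0.0637
finger_force: 0.0
```

>>> {"method": "jog_arm", "body": {"moves": [{"offset": [0,0,-0.2],"dr": [0,0,0]},{"offset": [0,0,-0.5],"dr": [0,0,0]},{"offset": [0,0,-0.9],"dr": [0,0,0]},{"offset": [0,0,-1],"dr": [0,0,0]}]}}

```text
t: 16.62
tool_pos: [0.5049, 0.2777, 0.1031]
eef_rot: [0.681, 0.733, 0.003, 0.001]
contact_force: [-0.9, 0.2, -0.1]
opening: 0.0642
finger_force: 0.0
```

```bash
python3 plan.py 564.5,-50.3,95,56.7
```

```text
t 16.62 p [504.9 277.7 103.1] psi 4.2 tilt [0.0042 0.003 ] open 0.0642 F 0.0 cf [-0.9  0.2 -0.1]
off [-1.0, 0.11, 0.02] dr -1.0 -> [523. 179. 101.] 49.2 dist 101
off [-1.0, -0.81, 0.03] dr -0.17 -> [546.  52.  98.] 56.9 dist 129
off [-0.72, -0.76, 0.03] dr 0.0 -> [565. -51.  95.] 56.9 dist 105
```

The iris camera is seated: contact was felt at z≈0.001, as predicted. On to the reader.

>>> {"method": "jog_arm", "body": {"moves": [{"offset": [-0.25,0.03,0],"dr": [0,0,-0.2]},{"offset": [-0.5,0.06,0],"dr": [0,0,-0.4]},{"offset": [-0.75,0.08,0],"dr": [0,0,-0.6]},{"offset": [-1,0.11,0],"dr": [0,0,-0.8]},{"offset": [-1,0.11,0],"dr": [0,0,-1]},{"offset": [-1,0.11,0],"dr": [0,0,-1]}], "fingers": 0}}

```text
t: 17.38
tool_pos: [0.521, 0.1775, 0.0994]
eef_rot: [0.35, 0.937, -0.0, -0.0]
contact_force: [0.4, -0.1, -0.3]
opening: 0.0852
finger_force: 0.0
```

>>> {"method": "jog_arm", "body": {"moves": [{"offset": [-0.35,-0.27,0],"dr": [0,0,-0.1]},{"offset": [-0.7,-0.54,0],"dr": [0,0,-0.17]},{"offset": [-1,-0.81,0],"dr": [0,0,-0.17]},{"offset": [-1,-0.81,0],"dr": [0,0,-0.17]}]}}

```text
t: 17.88
tool_pos: [0.5443, 0.0472, 0.0998]
eef_rot: [0.289, 0.957, -0.001, 0.0]
contact_force: [0.6, -0.4, 1.2]
opening: 0.0852
finger_force: 0.0
```

>>> {"method": "jog_arm", "body": {"moves": [{"offset": [-0.36,-0.38,0],"dr": [0,0,0]},{"offset": [-0.72,-0.76,0],"dr": [0,0,0]},{"offset": [-0.72,-0.76,0],"dr": [0,0,0]},{"offset": [-0.72,-0.76,0],"dr": [0,0,0]},{"offset": [-0.72,-0.76,0],"dr": [0,0,0]}]}}

```text
t: 18.5
tool_pos: [0.5629, -0.0492, 0.0998]
eef_rot: [0.284, 0.959, 0.0, -0.0]
contact_force: [-0.2, -0.3, -0.5]
opening: 0.0856
finger_force: 0.0
```

```bash
python3 plan.py 564.5,-50.3,-22,56.7
```

```text
t 18.50 p [562.9 -49.2  99.8] psi 57.0 tilt [-0.0005  0.001 ] open 0.0856 F 0.0 cf [-0.2 -0.3 -0.5]
off [-0.02, -0.0, 1.0] dr 0.01 -> [565. -50.  -0.] 56.6 dist 100
off [0.0, -0.0, 0.22] dr -0.0 -> [565. -50. -22.] 56.6 dist 22
```

>>> {"method": "jog_arm", "body": {"moves": [{"offset": [-0.02,0,0.3],"dr": [0,0,0]},{"offset": [-0.02,0,0.6],"dr": [0,0,0]},{"offset": [-0.02,0,0.85],"dr": [0,0,0]},{"offset": [-0.02,0,1],"dr": [0,0,0]},{"offset": [-0.02,0,1],"dr": [0,0,0]}]}}

```text
t: 19.12
tool_pos: [0.5638, -0.0519, -0.0008]
eef_rot: [0.285, 0.959, -0.0, -0.001]
contact_force: [-0.0, -0.1, -0.1]
opening: 0.0854
finger_force: 0.0
```

>>> {"method": "jog_arm", "body": {"moves": [{"offset": [0,0,0.1],"dr": [0,0,0]},{"offset": [0,0,0.2],"dr": [0,0,0]},{"offset": [0,0,0.21],"dr": [0,0,0]},{"offset": [0,0,0.21],"dr": [0,0,0]}]}}

```text
t: 19.62
tool_pos: [0.5648, -0.053, -0.0208]
eef_rot: [0.285, 0.958, 0.0, 0.0]
contact_force: [-0.5, -0.1, 0.1]
opening: 0.085
finger_force: 0.0
```

>>> {"method": "jog_arm", "body": {"moves": [{"offset": [0,0,0],"dr": [0,0,0]},{"offset": [0,0,0],"dr": [0,0,0]},{"offset": [0,0,0],"dr": [0,0,0]},{"offset": [0,0,0],"dr": [0,0,0]},{"offset": [0,0,0],"dr": [0,0,0]},{"offset": [0,0,0],"dr": [0,0,0]}], "fingers": 1}}

```text
t: 20.38
tool_pos: [0.5655, -0.0527, -0.0202]
eef_rot: [0.285, 0.959, 0.0, 0.001]
contact_force: [-0.5, 1.1, 4.8]
opening: 0.0446
finger_force: 53.8
```

>>> {"method": "jog_arm", "body": {"moves": [{"offset": [0,0,-0.1],"dr": [0,0,0]},{"offset": [0,0,-0.3],"dr": [0,0,0]},{"offset": [0,0,-0.6],"dr": [0,0,0]},{"offset": [0,0,-0.9],"dr": [0,0,0]},{"offset": [0,0,-1],"dr": [0,0,0]},{"offset": [0,0,-1],"dr": [0,0,0]}]}}

```text
t: 21.12
tool_pos: [0.5644, -0.0529, 0.079]
eef_rot: [0.285, 0.958, 0.0, -0.0]
contact_force: [0.4, -0.2, -2.2]
opening: 0.0448
finger_force: 53.1
```

```bash
python3 plan.py 512.8,148.3,78,3.9
```

```text
t 21.12 p [564.4 -52.9  79. ] psi 56.9 tilt [0.     0.0002] open 0.0448 F 53.1 cf [ 0.4 -0.2 -2.2]
off [1.0, 0.92, 0.01] dr 1.0 -> [531.  79.  78.] 11.9 dist 136
off [0.72, -0.04, 0.0] dr 0.18 -> [512. 148.  78.] 3.8 dist 72
off [-0.0, 0.01, 0.0] dr -0.0 -> [513. 148.  78.] 3.8 dist 1
```

Reader held at 45 mm and 2.2 N.

>>> {"method": "jog_arm", "body": {"moves": [{"offset": [0.25,0.23,0],"dr": [0,0,0.2]},{"offset": [0.5,0.46,0],"dr": [0,0,0.4]},{"offset": [0.75,0.69,0],"dr": [0,0,0.6]},{"offset": [1,0.92,0],"dr": [0,0,0.8]},{"offset": [1,0.92,0],"dr": [0,0,1]},{"offset": [1,0.92,0],"dr": [0,0,1]}]}}

```text
t: 21.88
tool_pos: [0.5299, 0.0788, 0.0775]
eef_rot: [0.629, 0.777, -0.001, -0.001]
contact_force: [0.9, -0.3, -2.4]
opening: 0.0449
finger_force: 53.0
```

>>> {"method": "jog_arm", "body": {"moves": [{"offset": [0.36,-0.02,0],"dr": [0,0,0.18]},{"offset": [0.72,-0.04,0],"dr": [0,0,0.18]},{"offset": [0.72,-0.04,0],"dr": [0,0,0.18]},{"offset": [0.72,-0.04,0.2],"dr": [0,0,0.18]},{"offset": [0.72,-0.04,0.4],"dr": [0,0,0.18]},{"offset": [0.72,-0.04,0.5],"dr": [0,0,0.18]},{"offset": [0.72,-0.04,0.5],"dr": [0,0,0.18]},{"offset": [0.72,-0.04,0.5],"dr": [0,0,0.18]}]}}

```text
t: 22.88
tool_pos: [0.5132, 0.1482, 0.0297]
eef_rot: [0.684, 0.73, 0.0, 0.0]
contact_force: [-0.0, 0.0, -1.9]
opening: 0.0449
finger_force: 53.0
```

```bash
python3 plan.py 512.8,148,1,3.9; python3 - <<'E'
from h import *
a=snap("side")["frame"][135:225,215:325]; b=snap("top")["frame"][140:260,90:250]
cv2.imwrite("pics/p2.png",np.hstack([cv2.resize(a,(400,327),interpolation=cv2.INTER_CUBIC),cv2.resize(b,(400,327),interpolation=cv2.INTER_CUBIC)]))
E
```

```text
t 22.88 p [513.2 148.2  29.7] psi 3.8 tilt [0.0011 0.0003] open 0.0449 F 53.0 cf [-0.   0.  -1.9]
off [-0.0, -0.0, 0.29] dr -0.0 -> [513. 148.   1.] 3.8 dist 29
```

View pics/p2.png

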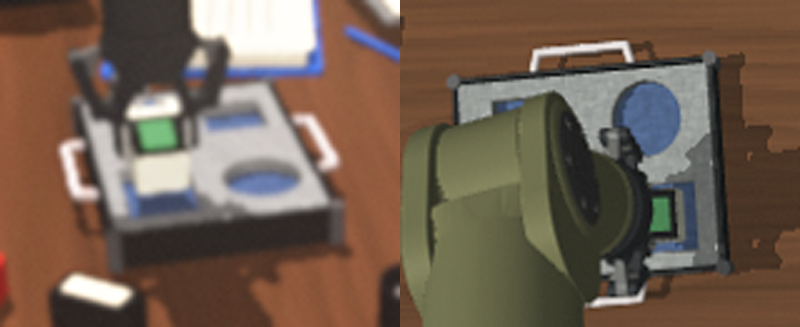

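The reader hangs level over the oblong pocket, with a blue margin around its near end in both views. Lowering it slowly.

>>> {"method": "jog_arm", "body": {"moves": [{"offset": [0,0,0.07],"dr": [0,0,0]},{"offset": [0,0,0.14],"dr": [0,0,0]},{"offset": [0,0,0.19],"dr": [0,0,0]},{"offset": [0,0,0.23],"dr": [0,0,0]},{"offset": [0,0,0.26],"dr": [0,0,0]},{"offset": [0,0,0.28],"dr": [0,0,0]},{"offset": [0,0,0.28],"dr": [0,0,0]}]}}

```text
t: 23.85
tool_pos: [0.5124, 0.1484, 0.001]
eef_rot: [0.684, 0.73, -0.0, -0.0]
contact_force: [-0.3, 0.4, -2.5]
opening: 0.0447
finger_force: 53.0
```

>>> {"method": "jog_arm", "body": {"moves": [{"offset": [0,0,0.01],"dr": [0,0,0]},{"offset": [0,0,0.01],"dr": [0,0,0]},{"offset": [0,0,0.01],"dr": [0,0,0]}]}}

```text
t: 24.22
tool_pos: [0.5125, 0.1485, 0.0002]
eef_rot: [0.684, 0.73, 0.0, 0.0]
contact_force: [0.3, 0.1, -2.1]
opening: 0.0448
finger_force: 53.0
```

>>> {"method": "jog_arm", "body": {"moves": [{"offset": [0,0,0.01],"dr": [0,0,0]},{"offset": [0,0,0.01],"dr": [0,0,0]},{"offset": [0,0,0.01],"dr": [0,0,0]}]}}

```text
t: 24.6
tool_pos: [0.5127, 0.1485, -0.0002]
eef_rot: [0.684, 0.73, 0.0, -0.0]
contact_force: [-2.8, -0.9, 5.3]
opening: 0.0452
finger_force: 53.8
```

>>> {"method": "jog_arm", "body": {"moves": [{"offset": [0,0,0],"dr": [0,0,0]},{"offset": [0,0,0],"dr": [0,0,0]},{"offset": [0,0,0],"dr": [0,0,0]},{"offset": [0,0,0],"dr": [0,0,0]},{"offset": [0,0,0],"dr": [0,0,0]}], "fingers": 0.2}}

```text
t: 25.22
tool_pos: [0.5125, 0.1484, -0.0009]
eef_rot: [0.684, 0.73, 0.0, 0.0]
contact_force: [0.9, 0.8, 0.2]
opening: 0.0683
finger_force: 0.0
```

>>> {"method": "jog_arm", "body": {"moves": [{"offset": [0,0,-0.2],"dr": [0,0,0]},{"offset": [0,0,-0.5],"dr": [0,0,0]},{"offset": [0,0,-0.9],"dr": [0,0,0]},{"offset": [0,0,-1],"dr": [0,0,0]}]}}

```text
t: 25.72
tool_pos: [0.5143, 0.149, 0.1019]
eef_rot: [0.684, 0.73, 0.002, 0.001]
contact_force: [-0.2, -0.0, -0.4]
opening: 0.0679
finger_force: 0.0
```

```bash
python3 plan.py 679,-170,95,3.9
```

```text
t 25.73 p [514.3 149.  101.9] psi 3.8 tilt [0.0045 0.0022] open 0.0679 F 0.0 cf [-0.2 -0.  -0.4]
off [-1.0, 0.44, 0.02] dr -0.0 -> [565.  52. 100.] 3.8 dist 109
off [-1.0, 0.43, 0.02] dr -0.0 -> [614. -45.  98.] 3.8 dist 109
off [-1.0, 0.44, 0.02] dr -0.0 -> [ 665. -142.   96.] 3.8 dist 109
off [-0.29, 0.12, 0.01] dr -0.0 -> [ 679. -170.   95.] 3.8 dist 31
```

>>> {"method": "jog_arm", "body": {"moves": [{"offset": [-0.5,0.22,0],"dr": [0,0,0]},{"offset": [-1,0.44,0],"dr": [0,0,0]},{"offset": [-1,0.44,0],"dr": [0,0,0]}], "fingers": 0}}

```text
t: 26.1
tool_pos: [0.564, 0.0455, 0.0986]
eef_rot: [0.687, 0.727, -0.001, 0.001]
contact_force: [-0.6, 0.7, -0.3]
opening: 0.0856
finger_force: 0.0
```

>>> {"method": "jog_arm", "body": {"moves": [{"offset": [-0.5,0.22,0],"dr": [0,0,0]},{"offset": [-1,0.44,0],"dr": [0,0,0]},{"offset": [-1,0.44,0],"dr": [0,0,0]}]}}

```text
t: 26.48
tool_pos: [0.6136, -0.0507, 0.0984]
eef_rot: [0.686, 0.727, -0.001, 0.001]
contact_force: [-1.2, 0.9, 0.2]
opening: 0.0856
finger_force: 0.0
```

>>> {"method": "jog_arm", "body": {"moves": [{"offset": [-0.5,0.22,0],"dr": [0,0,0]},{"offset": [-1,0.44,0],"dr": [0,0,0]},{"offset": [-1,0.44,0],"dr": [0,0,0]}]}}

```text
t: 26.85
tool_pos: [0.6634, -0.1468, 0.098]
eef_rot: [0.686, 0.728, -0.002, 0.0]
contact_force: [-1.1, 0.9, 0.3]
opening: 0.0855
finger_force: 0.0
```

>>> {"method": "jog_arm", "body": {"moves": [{"offset": [-0.3,0.12,0],"dr": [0,0,0]},{"offset": [-0.3,0.12,0],"dr": [0,0,0]},{"offset": [-0.3,0.12,0],"dr": [0,0,0]},{"offset": [-0.3,0.12,0],"dr": [0,0,0]}]}}

```text
t: 27.35
tool_pos: [0.6778, -0.1689, 0.0989]
eef_rot: [0.683, 0.731, 0.0, -0.001]
contact_force: [1.0, 1.1, -0.2]
opening: 0.0853
finger_force: 0.0
```

```bash
python3 plan.py 679,-171,-20,3.9
```

```text
t 27.35 p [ 677.8 -168.9   98.9] psi 3.9 tilt [-0.0003  0.0016] open 0.0853 F 0.0 cf [ 1.   1.1 -0.2]
off [-0.02, 0.01, 1.0] dr -0.0 -> [ 679. -171.   -1.] 3.9 dist 100
off [-0.0, 0.0, 0.19] dr -0.0 -> [ 679. -171.  -20.] 3.9 dist 19
```

>>> {"method": "jog_arm", "body": {"moves": [{"offset": [0,0.01,0.3],"dr": [0,0,0]},{"offset": [0,0.01,0.6],"dr": [0,0,0]},{"offset": [0,0.01,0.85],"dr": [0,0,0]},{"offset": [0,0.01,1],"dr": [0,0,0]},{"offset": [0,0.01,1],"dr": [0,0,0]}]}}

```text
t: 27.98
tool_pos: [0.6781, -0.1703, -0.0019]
eef_rot: [0.683, 0.73, -0.0, -0.001]
contact_force: [-0.1, -0.1, -0.7]
opening: 0.085
finger_force: 0.0
```

>>> {"method": "jog_arm", "body": {"moves": [{"offset": [0,0,0.1],"dr": [0,0,0]},{"offset": [0,0,0.19],"dr": [0,0,0]},{"offset": [0,0,0.19],"dr": [0,0,0]},{"offset": [0,0,0.19],"dr": [0,0,0]}]}}

```text
t: 28.48
tool_pos: [0.679, -0.1714, -0.0197]
eef_rot: [0.684, 0.73, 0.0, 0.0]
contact_force: [-0.3, -0.2, 1.6]
opening: 0.0854
finger_force: 0.0
```

>>> {"method": "jog_arm", "body": {"moves": [{"offset": [0,0,0],"dr": [0,0,0]},{"offset": [0,0,0],"dr": [0,0,0]},{"offset": [0,0,0],"dr": [0,0,0]},{"offset": [0,0,0],"dr": [0,0,0]},{"offset": [0,0,0],"dr": [0,0,0]},{"offset": [0,0,0],"dr": [0,0,0]}], "fingers": 1}}

```text
t: 29.22
tool_pos: [0.6798, -0.1715, -0.0189]
eef_rot: [0.683, 0.73, 0.001, 0.001]
contact_force: [1.7, 0.7, 4.7]
opening: 0.0527
finger_force: 53.0
```

>>> {"method": "jog_arm", "body": {"moves": [{"offset": [0,0,-0.1],"dr": [0,0,0]},{"offset": [0,0,-0.3],"dr": [0,0,0]},{"offset": [0,0,-0.6],"dr": [0,0,0]},{"offset": [0,0,-0.9],"dr": [0,0,0]},{"offset": [0,0,-1],"dr": [0,0,0]},{"offset": [0,0,-1],"dr": [0,0,0]}]}}

```text
t: 29.98
tool_pos: [0.679, -0.1714, 0.0808]
eef_rot: [0.684, 0.73, 0.0, 0.0]
contact_force: [-0.0, -0.0, -2.1]
opening: 0.0523
finger_force: 52.7
```

```bash
python3 plan.py 603.5,154.4,80,3.9
```

```text
t 29.98 p [ 679.  -171.4   80.8] psi 3.8 tilt [0.0011 0.    ] open 0.0523 F 52.7 cf [-0.  -0.  -2.1]
off [1.0, -0.16, 0.0] dr -0.0 -> [657. -73.  81.] 3.8 dist 101
off [1.0, -0.17, 0.0] dr -0.0 -> [633.  26.  81.] 3.8 dist 101
off [1.0, -0.16, 0.01] dr -0.0 -> [610. 125.  80.] 3.8 dist 101
off [0.3, -0.05, -0.0] dr -0.0 -> [604. 154.  80.] 3.8 dist 30
```

Drum held.

>>> {"method": "jog_arm", "body": {"moves": [{"offset": [0.35,-0.06,0],"dr": [0,0,0]},{"offset": [0.7,-0.11,0],"dr": [0,0,0]},{"offset": [1,-0.16,0],"dr": [0,0,0]}]}}

```text
t: 30.35
tool_pos: [0.6547, -0.0707, 0.0781]
eef_rot: [0.683, 0.73, -0.001, -0.001]
contact_force: [-0.2, 0.7, -0.8]
opening: 0.0529
finger_force: 52.8
```

>>> {"method": "jog_arm", "body": {"moves": [{"offset": [0.35,-0.06,0],"dr": [0,0,0]},{"offset": [0.7,-0.12,0],"dr": [0,0,0]},{"offset": [1,-0.17,0],"dr": [0,0,0]}]}}

```text
t: 30.72
tool_pos: [0.631, 0.0278, 0.0783]
eef_rot: [0.683, 0.73, -0.001, -0.001]
contact_force: [-0.3, 1.0, -2.4]
opening: 0.0524
finger_force: 52.8
```

>>> {"method": "jog_arm", "body": {"moves": [{"offset": [0.35,-0.06,0],"dr": [0,0,0]},{"offset": [0.7,-0.11,0],"dr": [0,0,0]},{"offset": [1,-0.16,0],"dr": [0,0,0]}]}}

```text
t: 31.1
tool_pos: [0.6085, 0.1263, 0.0783]
eef_rot: [0.683, 0.73, -0.001, -0.001]
contact_force: [0.6, 1.0, -1.3]
opening: 0.0526
finger_force: 52.8
```

>>> {"method": "jog_arm", "body": {"moves": [{"offset": [0.28,-0.05,0],"dr": [0,0,0]},{"offset": [0.28,-0.05,0],"dr": [0,0,0]},{"offset": [0.28,-0.05,0],"dr": [0,0,0]},{"offset": [0.28,-0.05,0.2],"dr": [0,0,0]},{"offset": [0.28,-0.05,0.4],"dr": [0,0,0]},{"offset": [0.28,-0.05,0.5],"dr": [0,0,0]},{"offset": [0.28,-0.05,0.5],"dr": [0,0,0]},{"offset": [0.28,-0.05,0.5],"dr": [0,0,0]}]}}

```text
t: 32.1
tool_pos: [0.604, 0.1524, 0.0305]
eef_rot: [0.684, 0.73, 0.0, 0.0]
contact_force: [-0.2, -1.0, -1.0]
opening: 0.0527
finger_force: 52.8
```

```bash
python3 plan.py 603.5,154.4,1,3.9; python3 - <<'E'
from h import *
a=snap("side")["frame"][135:225,215:325]; b=snap("top")["frame"][140:260,90:250]
cv2.imwrite("pics/p3.png",np.hstack([cv2.resize(a,(400,327),interpolation=cv2.INTER_CUBIC),cv2.resize(b,(400,327),interpolation=cv2.INTER_CUBIC)]))
E
```

```text
t 32.10 p [604.  152.4  30.5] psi 3.8 tilt [0.0009 0.0002] open 0.0527 F 52.8 cf [-0.2 -1.  -1. ]
off [0.02, -0.0, 0.3] dr -0.0 -> [604. 154.   1.] 3.8 dist 30
```

View pics/p3.png

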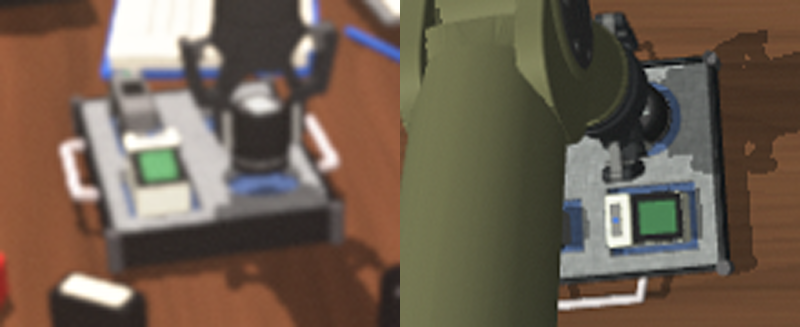

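The iris camera and reader sit in their pockets, and the drum hangs upright over the round hole. Lowering.

>>> {"method": "jog_arm", "body": {"moves": [{"offset": [0.02,0,0.07],"dr": [0,0,0]},{"offset": [0.02,0,0.14],"dr": [0,0,0]},{"offset": [0.02,0,0.19],"dr": [0,0,0]},{"offset": [0.02,0,0.23],"dr": [0,0,0]},{"offset": [0.02,0,0.26],"dr": [0,0,0]},{"offset": [0.02,0,0.28],"dr": [0,0,0]},{"offset": [0.02,0,0.28],"dr": [0,0,0]}]}}

```text
t: 33.08
tool_pos: [0.6033, 0.1544, 0.0021]
eef_rot: [0.684, 0.73, -0.0, -0.0]
contact_force: [0.2, 0.3, -1.5]
opening: 0.0526
finger_force: 52.8
```

>>> {"method": "jog_arm", "body": {"moves": [{"offset": [0,0,0.01],"dr": [0,0,0]},{"offset": [0,0,0.01],"dr": [0,0,0]},{"offset": [0,0,0.01],"dr": [0,0,0]}]}}

```text
t: 33.45
tool_pos: [0.6033, 0.1544, 0.0012]
eef_rot: [0.684, 0.73, 0.0, 0.0]
contact_force: [0.5, -0.9, -1.6]
opening: 0.0527
finger_force: 52.8
```

>>> {"method": "jog_arm", "body": {"moves": [{"offset": [0,0,0.01],"dr": [0,0,0]},{"offset": [0,0,0.01],"dr": [0,0,0]},{"offset": [0,0,0.01],"dr": [0,0,0]}]}}

```text
t: 33.83
tool_pos: [0.6034, 0.1545, 0.0011]
eef_rot: [0.684, 0.73, 0.0, -0.0]
contact_force: [-3.4, -1.0, 6.4]
opening: 0.0529
finger_force: 53.4
```

>>> {"method": "jog_arm", "body": {"moves": [{"offset": [0,0,0],"dr": [0,0,0]},{"offset": [0,0,0],"dr": [0,0,0]},{"offset": [0,0,0],"dr": [0,0,0]},{"offset": [0,0,0],"dr": [0,0,0]},{"offset": [0,0,0],"dr": [0,0,0]}], "fingers": 0.12}}

```text
t: 34.45
tool_pos: [0.6033, 0.1544, 0.0001]
eef_rot: [0.684, 0.73, 0.0, -0.0]
contact_force: [-0.2, -0.0, -0.5]
opening: 0.0753
finger_force: 0.0
```

>>> {"method": "jog_arm", "body": {"moves": [{"offset": [0,0,-0.2],"dr": [0,0,0]},{"offset": [0,0,-0.5],"dr": [0,0,0]},{"offset": [0,0,-0.9],"dr": [0,0,0]},{"offset": [0,0,-1],"dr": [0,0,0]}]}}

```text
t: 34.95
tool_pos: [0.6058, 0.1548, 0.1048]
eef_rot: [0.684, 0.73, 0.003, 0.002]
contact_force: [-0.2, -0.7, -0.6]
opening: 0.0754
finger_force: 0.0
```

```bash
python3 plan.py 454,-174,105,-1.3
```

```text
t 34.95 p [605.8 154.8 104.8] psi 3.7 tilt [0.0065 0.0025] open 0.0754 F 0.0 cf [-0.2 -0.7 -0.6]
off [-1.0, -0.54, -0.0] dr 0.11 -> [558.  51. 105.] -1.2 dist 114
off [-1.0, -0.44, -0.0] dr 0.0 -> [512. -48. 105.] -1.2 dist 109
off [-1.0, -0.44, -0.0] dr 0.0 -> [ 466. -147.  105.] -1.2 dist 109
off [-0.28, -0.12, -0.0] dr 0.0 -> [ 454. -174.  105.] -1.2 dist 30
```

>>> {"method": "jog_arm", "body": {"moves": [{"offset": [-0.5,-0.27,0],"dr": [0,0,0.11]},{"offset": [-1,-0.54,0],"dr": [0,0,0.11]},{"offset": [-1,-0.54,0],"dr": [0,0,0.11]}], "fingers": 0}}

```text
t: 35.33
tool_pos: [0.5543, 0.0454, 0.1005]
eef_rot: [0.717, 0.697, -0.001, -0.0]
contact_force: [0.3, 0.5, -0.6]
opening: 0.0856
finger_force: 0.0
```

>>> {"method": "jog_arm", "body": {"moves": [{"offset": [-0.5,-0.22,0],"dr": [0,0,0]},{"offset": [-1,-0.44,0],"dr": [0,0,0]},{"offset": [-1,-0.44,0],"dr": [0,0,0]}]}}

```text
t: 35.7
tool_pos: [0.5086, -0.0519, 0.1004]
eef_rot: [0.717, 0.697, -0.0, -0.0]
contact_force: [0.4, 0.6, 0.2]
opening: 0.0852
finger_force: 0.0
```

>>> {"method": "jog_arm", "body": {"moves": [{"offset": [-0.5,-0.22,0],"dr": [0,0,0]},{"offset": [-1,-0.44,0],"dr": [0,0,0]},{"offset": [-1,-0.44,0],"dr": [0,0,0]}]}}

```text
t: 36.08
tool_pos: [0.4629, -0.1501, 0.1005]
eef_rot: [0.717, 0.698, 0.0, 0.0]
contact_force: [0.4, 0.9, 0.0]
opening: 0.0851
finger_force: 0.0
```

>>> {"method": "jog_arm", "body": {"moves": [{"offset": [-0.29,-0.12,0],"dr": [0,0,0]},{"offset": [-0.29,-0.12,0],"dr": [0,0,0]},{"offset": [-0.29,-0.12,0],"dr": [0,0,0]},{"offset": [-0.29,-0.12,0],"dr": [0,0,0]},{"offset": [-0.29,-0.12,0],"dr": [0,0,0]}]}}

```text
t: 36.7
tool_pos: [0.4516, -0.1749, 0.1]
eef_rot: [0.714, 0.7, -0.0, -0.0]
contact_force: [0.6, 0.1, -1.1]
opening: 0.0851
finger_force: 0.0
```

```bash
python3 plan.py 454.5,-175,-6,-1.3
```

```text
t 36.70 p [ 451.6 -174.9  100. ] psi -1.1 tilt [-0.0001  0.0001] open 0.0851 F 0.0 cf [ 0.6  0.1 -1.1]
off [-0.0, 0.03, 1.0] dr 0.0 -> [ 455. -175.    0.] -1.1 dist 100
off [-0.0, -0.0, 0.06] dr 0.0 -> [ 455. -175.   -6.] -1.1 dist 6
```

>>> {"method": "jog_arm", "body": {"moves": [{"offset": [0,0.03,0.3],"dr": [0,0,0]},{"offset": [0,0.03,0.6],"dr": [0,0,0]},{"offset": [0,0.03,0.85],"dr": [0,0,0]},{"offset": [0,0.03,1],"dr": [0,0,0]},{"offset": [0,0.03,1],"dr": [0,0,0]}]}}

```text
t: 37.33
tool_pos: [0.4536, -0.1756, -0.0006]
eef_rot: [0.714, 0.7, -0.001, -0.001]
contact_force: [-0.4, 0.1, 1.2]
opening: 0.0856
finger_force: 0.0
```

>>> {"method": "jog_arm", "body": {"moves": [{"offset": [0,0,0.06],"dr": [0,0,0]},{"offset": [0,0,0.06],"dr": [0,0,0]},{"offset": [0,0,0.06],"dr": [0,0,0]}]}}

```text
t: 37.7
tool_pos: [0.4547, -0.1759, -0.0054]
eef_rot: [0.714, 0.7, 0.0, 0.0]
contact_force: [-0.3, 0.1, 0.5]
opening: 0.0851
finger_force: 0.0
```

>>> {"method": "jog_arm", "body": {"moves": [{"offset": [0,0,0],"dr": [0,0,0]},{"offset": [0,0,0],"dr": [0,0,0]},{"offset": [0,0,0],"dr": [0,0,0]},{"offset": [0,0,0],"dr": [0,0,0]},{"offset": [0,0,0],"dr": [0,0,0]},{"offset": [0,0,0],"dr": [0,0,0]}], "fingers": 1}}

```text
t: 38.45
tool_pos: [0.4547, -0.1759, -0.0056]
eef_rot: [0.714, 0.7, 0.0, 0.0]
contact_force: [1.1, 0.4, 4.2]
opening: 0.0417
finger_force: 51.0
```

>>> {"method": "jog_arm", "body": {"moves": [{"offset": [0,0,-0.1],"dr": [0,0,0]},{"offset": [0,0,-0.3],"dr": [0,0,0]},{"offset": [0,0,-0.6],"dr": [0,0,0]},{"offset": [0,0,-0.9],"dr": [0,0,0]},{"offset": [0,0,-1],"dr": [0,0,0]},{"offset": [0,0,-1],"dr": [0,0,0]}]}}

```text
t: 39.2
tool_pos: [0.4543, -0.1757, 0.0942]
eef_rot: [0.714, 0.7, 0.0, 0.0]
contact_force: [-0.0, -0.1, -1.7]
opening: 0.0418
finger_force: 50.7
```

```bash
python3 plan.py 510,-60,110,3.9 595.5,280.3,110,3.9
```

```text
t 39.20 p [ 454.3 -175.7   94.2] psi -1.2 tilt [0.0006 0.0004] open 0.0418 F 50.7 cf [-0.  -0.1 -1.7]
off [1.0, 0.46, -0.14] dr -0.11 -> [502. -77. 108.] 3.8 dist 111
off [0.16, 0.09, -0.02] dr -0.0 -> [510. -60. 110.] 3.8 dist 18
off [1.0, 0.32, 0.0] dr -0.0 -> [536.  42. 110.] 3.8 dist 105
off [1.0, 0.32, 0.0] dr -0.0 -> [561. 144. 110.] 3.8 dist 105
off [1.0, 0.32, 0.0] dr -0.0 -> [586. 246. 110.] 3.8 dist 105
off [0.34, 0.11, 0.0] dr -0.0 -> [595. 280. 110.] 3.8 dist 36
```

Seal held at 41.8 mm and 1.7 N. Carrying it high over the tray.

>>> {"method": "jog_arm", "body": {"moves": [{"offset": [0.3,0.14,-0.14],"dr": [0,0,-0.11]},{"offset": [0.65,0.3,-0.14],"dr": [0,0,-0.11]},{"offset": [1,0.46,-0.14],"dr": [0,0,-0.11]},{"offset": [1,0.46,-0.14],"dr": [0,0,-0.11]}]}}

```text
t: 39.7
tool_pos: [0.503, -0.0718, 0.107]
eef_rot: [0.68, 0.733, -0.0, -0.001]
contact_force: [-0.7, -0.6, -1.3]
opening: 0.0416
finger_force: 50.8
```

>>> {"method": "jog_arm", "body": {"moves": [{"offset": [0.35,0.12,0],"dr": [0,0,0]},{"offset": [0.7,0.24,0],"dr": [0,0,0]},{"offset": [1,0.35,0],"dr": [0,0,0]}]}}

```text
t: 40.08
tool_pos: [0.5302, 0.0267, 0.1073]
eef_rot: [0.683, 0.73, -0.001, -0.0]
contact_force: [0.7, -0.3, -0.9]
opening: 0.0416
finger_force: 50.9
```

>>> {"method": "jog_arm", "body": {"moves": [{"offset": [0.35,0.11,0],"dr": [0,0,0]},{"offset": [0.7,0.22,0],"dr": [0,0,0]},{"offset": [1,0.33,0],"dr": [0,0,0]}]}}

```text
t: 40.45
tool_pos: [0.5564, 0.1286, 0.1071]
eef_rot: [0.683, 0.731, -0.001, -0.0]
contact_force: [0.3, -0.2, -0.9]
opening: 0.0415
finger_force: 50.9
```

>>> {"method": "jog_arm", "body": {"moves": [{"offset": [0.35,0.11,0],"dr": [0,0,0]},{"offset": [0.7,0.22,0],"dr": [0,0,0]},{"offset": [1,0.33,0],"dr": [0,0,0]},{"offset": [1,0.33,0],"dr": [0,0,0]},{"offset": [1,0.33,0],"dr": [0,0,0]}]}}

```text
t: 41.08
tool_pos: [0.5829, 0.2279, 0.1072]
eef_rot: [0.684, 0.73, -0.001, 0.0]
contact_force: [0.9, -0.7, -0.9]
opening: 0.0419
finger_force: 50.9
```

```bash
python3 plan.py 595.5,280.3,110,3.9
```

```text
t 41.08 p [582.9 227.9 107.2] psi 3.8 tilt [-0.0014 -0.0018] open 0.0419 F 50.9 cf [ 0.9 -0.7 -0.9]
off [0.51, 0.16, -0.03] dr -0.0 -> [596. 280. 110.] 3.8 dist 54
```

>>> {"method": "jog_arm", "body": {"moves": [{"offset": [0.26,0.08,0],"dr": [0,0,0]},{"offset": [0.51,0.16,0],"dr": [0,0,0]},{"offset": [0.51,0.16,0],"dr": [0,0,0]},{"offset": [0.51,0.16,0.2],"dr": [0,0,0]},{"offset": [0.51,0.16,0.45],"dr": [0,0,0]},{"offset": [0.51,0.16,0.63],"dr": [0,0,0]},{"offset": [0.51,0.16,0.63],"dr": [0,0,0]},{"offset": [0.51,0.16,0.63],"dr": [0,0,0]}]}}

```text
t: 42.08
tool_pos: [0.5966, 0.2808, 0.0457]
eef_rot: [0.684, 0.73, 0.0, 0.0]
contact_force: [-0.2, -0.3, -0.7]
opening: 0.0414
finger_force: 51.0
```

```bash
python3 plan.py 595.5,280.3,15,3.9; python3 - <<'E'
from h import *
a=snap("side")["frame"][125:215,215:325]; b=snap("top")["frame"][140:260,90:250]
cv2.imwrite("pics/p4.png",np.hstack([cv2.resize(a,(400,327),interpolation=cv2.INTER_CUBIC),cv2.resize(b,(400,327),interpolation=cv2.INTER_CUBIC)]))
E
```

```text
t 42.08 p [596.6 280.8  45.7] psi 3.7 tilt [0.001  0.0003] open 0.0414 F 51.0 cf [-0.2 -0.3 -0.7]
off [-0.0, -0.01, 0.31] dr -0.0 -> [596. 281.  15.] 3.7 dist 31
```

View pics/p4.png

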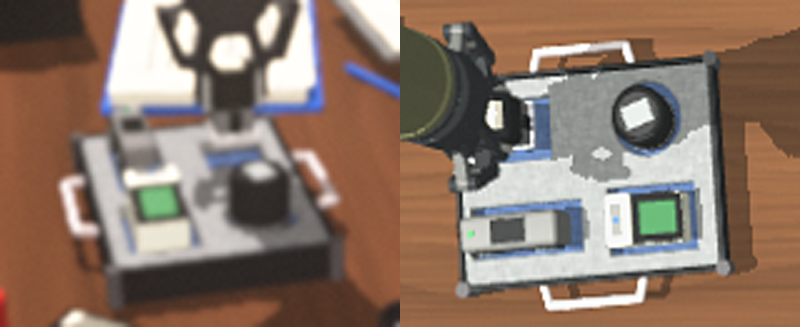

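The other three sit in their pockets and the seal hangs upright over the square hole. Lowering it.

>>> {"method": "jog_arm", "body": {"moves": [{"offset": [0,-0.01,0.07],"dr": [0,0,0]},{"offset": [0,-0.01,0.14],"dr": [0,0,0]},{"offset": [0,-0.01,0.2],"dr": [0,0,0]},{"offset": [0,-0.01,0.24],"dr": [0,0,0]},{"offset": [0,-0.01,0.27],"dr": [0,0,0]},{"offset": [0,-0.01,0.29],"dr": [0,0,0]},{"offset": [0,-0.01,0.29],"dr": [0,0,0]}]}}

```text
t: 43.05
tool_pos: [0.595, 0.281, 0.0161]
eef_rot: [0.684, 0.73, 0.0, 0.0]
contact_force: [0.4, -0.8, -0.8]
opening: 0.0419
finger_force: 51.0
```

>>> {"method": "jog_arm", "body": {"moves": [{"offset": [0,0,0.01],"dr": [0,0,0]},{"offset": [0,0,0.01],"dr": [0,0,0]},{"offset": [0,0,0.01],"dr": [0,0,0]}]}}

```text
t: 43.42
tool_pos: [0.5951, 0.281, 0.0152]
eef_rot: [0.684, 0.73, 0.0, 0.0]
contact_force: [-0.0, 0.1, -0.7]
opening: 0.0415
finger_force: 51.0
```

>>> {"method": "jog_arm", "body": {"moves": [{"offset": [0,0,0.01],"dr": [0,0,0]},{"offset": [0,0,0.01],"dr": [0,0,0]},{"offset": [0,0,0.01],"dr": [0,0,0]}]}}

```text
t: 43.8
tool_pos: [0.5952, 0.2811, 0.0145]
eef_rot: [0.684, 0.73, 0.0, 0.0]
contact_force: [-1.3, -0.2, 1.2]
opening: 0.0413
finger_force: 51.0
```

Contact felt. Releasing, moving up and away, then verifying.

>>> {"method": "jog_arm", "body": {"moves": [{"offset": [0,0,0],"dr": [0,0,0]},{"offset": [0,0,0],"dr": [0,0,0]},{"offset": [0,0,0],"dr": [0,0,0]},{"offset": [0,0,0],"dr": [0,0,0]},{"offset": [0,0,0],"dr": [0,0,0]}], "fingers": 0.2}}

```text
t: 44.42
tool_pos: [0.595, 0.281, 0.0141]
eef_rot: [0.684, 0.73, 0.0, 0.0]
contact_force: [0.4, 0.2, 0.0]
opening: 0.0681
finger_force: 0.0
```

>>> {"method": "jog_arm", "body": {"moves": [{"offset": [0,0,-0.2],"dr": [0,0,0]},{"offset": [0,0,-0.5],"dr": [0,0,0]},{"offset": [0,0,-0.9],"dr": [0,0,0]},{"offset": [0,0,-1],"dr": [0,0,0]}]}}

```text
t: 44.92
tool_pos: [0.5975, 0.2819, 0.1191]
eef_rot: [0.684, 0.73, 0.003, 0.001]
contact_force: [-0.2, -0.2, -0.3]
opening: 0.0684
finger_force: 0.0
```

>>> {"method": "jog_arm", "body": {"moves": [{"offset": [0.5,-0.5,-0.2],"dr": [0,0,0]},{"offset": [1,-0.9,-0.2],"dr": [0,0,0]},{"offset": [1,-0.9,-0.2],"dr": [0,0,0]},{"offset": [1,-0.9,-0.2],"dr": [0,0,0]}]}}

```text
t: 45.42
tool_pos: [0.4979, 0.3756, 0.1342]
eef_rot: [0.683, 0.731, -0.0, 0.0]
contact_force: [0.7, -0.1, 0.8]
opening: 0.0687
finger_force: 0.0
```

>>> {"method": "jog_arm", "body": {"moves": [{"offset": [0.5,-0.5,0],"dr": [0,0,0]},{"offset": [1,-0.9,0],"dr": [0,0,0]},{"offset": [1,-0.9,0],"dr": [0,0,0]},{"offset": [1,-0.9,0],"dr": [0,0,0]}]}}

```text
t: 45.92
tool_pos: [0.4037, 0.4676, 0.1339]
eef_rot: [0.684, 0.73, -0.0, 0.001]
contact_force: [0.8, -0.1, 0.2]
opening: 0.0684
finger_force: 0.0
```

```bash
python3 - <<'E'
from h import *
d=snap("top"); W=cloud(d); f=d["frame"]; z=W[...,2]
th=np.radians(3.9)
for n,x,y,h in(("long",503.9,274.6,50),("oblong",512.8,148.3,52),("round",603.5,154.4,55),("square",595.5,280.3,72)):
    for lo in(20+h*.6,):
        m=(abs(W[...,0]*1e3-x)<48)&(abs(W[...,1]*1e3-y)<63)&(z*1e3>lo); P=W[m]*1e3
        c,s,a=cv2.minAreaRect(P[:,:2].astype(np.float32)); print(n,m.sum(),"c-pocket",np.round(np.array(c)-[x,y],1),"sz",np.round(s,1),"a %.1f"%a,"ztop %.1f (seat %d)"%(np.percentile(P[:,2],90),20+h), "p10 %.1f"%np.percentile(P[:,2],50))
for n,x,y,h in(("addr",447.7,-60.2,70),("clips",687.5,-58.4,50)):
    m=(np.hypot(W[...,0]*1e3-x,W[...,1]*1e3-y)<60)&(z*1e3>h*.6); P=W[m]*1e3; c,s,a=cv2.minAreaRect(P[:,:2].astype(np.float32)); print(n,np.round(c,1),np.round(s,1))
cv2.imwrite("pics/f.png",np.hstack([cv2.resize(f[120:270,90:360],(800,444),interpolation=cv2.INTER_CUBIC)]))
E
```

```text
long 575 c-pocket [-4.8  4.9] sz [35.7 95.5] a 4.5 ztop 72.8 (seat 70) p10 70.2
oblong 590 c-pocket [-2.   0.9] sz [46.2 70.6] a 3.8 ztop 73.6 (seat 72) p10 67.4
round 405 c-pocket [-1.6 -0. ] sz [52.9 50.7] a 33.2 ztop 78.7 (seat 75) p10 76.0
square 370 c-pocket [-1.9  0.7] sz [42.7 40.6] a 2.8 ztop 94.8 (seat 92) p10 91.9
addr [447.6 -60.1] [33.8 69.7]
clips [687.2 -58.4] [51.8 52.4]
```

View pics/f.png

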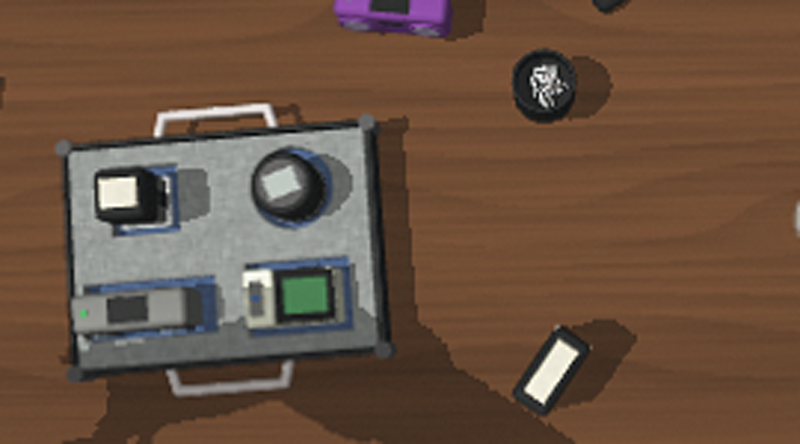

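The picture shows all four devices seated in their own cut-outs: square (130,195), round (290,187), long (135,310) and oblong (300,297). All centres are within 7 mm of the pockets. The tops are at seat height (the camera reads about 2–3 mm high), and the address stamp and clip pot have not moved.

```bash
python3 -c "
from rig import bot; print(bot.finish_job())"
```

```text
the job is handed in; nothing more can be done
None
```

The kit is packed and handed in at about 46 s: all four devices measured fully down and within 7 mm of their pocket centres, and the address stamp and clip pot are where they were; the hand-in call gave no verdict.

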